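Fit the bench pin and clamp it from below

ROBOT

A 6-joint arm with a two-finger parallel gripper is mounted at the origin on the work surface; the furniture and walls round the work are solid. World frame = base frame: x ahead of the robot, y to its left, z up, the work surface at z = 0. Lengths are in m, angles in rad, forces in N, time in s.
With the tool pointing down it reaches from about 0.375 to 0.975 m from the base axis. Payload 3.8 kg.
Tool frame: the origin (TCP) lies on the mounting face of the last link; the fingertips stand 173 mm ahead of it and the grasp point (between the pads) lies 155 mm ahead of it; z points along the fingers, y is the line along which they close (so a half turn about z gives the same grasp; the last joint's range is limited). The gripper opens to 85 mm and grips with 20 to 120 N. Pads are 22 mm wide; open, the fingers measure 114 mm over their backs; the gripper's body (76 mm by 85 mm) begins 54 mm behind the grasp point. The pads swing forward as they close: fully open they stand 13 mm farther back than shut.
Start: joints at [-1.201, 0.264, 1.604, -0, 1.274, -0.037], TCP at [0.267, -0.62, 0.405] pointing down, gripper open.
Joint ranges: [-2.63, 2.63], [-0.94, 2.18], [0.31, 2.57], [-1.31, 4.45], [0, 2.66], [-2.55, 2.55]. Speed limits (rad/s): [2.57, 2.57, 3.14, 3.14, 3.14, 3.14].

INTERFACE

Orientations are given as a rotation vector (axis times angle).
In Python, from workcell import bot gives the robot as it stands.
- The arm moves only by the tool drive_tool, never from a script. Its argument "increments" is a list of rows, each an object with "delta_pos": the shift along the tool's x, y, z in mm, a list of three; "turn": the turn about the tool's z in rad; "jaw": the opening, from -1 (shut) to 1 (fully open). A call has 1 to 8 rows; each row shifts and turns the commanded pose from where the row before left it, along the tool's axes as they then stand; what a row does not reach is not made up. A row lasts 1/12 s, in which the tool goes at most 41.7 mm and 7.16 degrees, less where a joint would pass 70% of its speed; a pose out of reach is approached as far as the arm can. A call is refused whole if a number of a shift passes 41.7 or a number of a turn 0.125, either way. A call with a gripper value outside its range is refused whole. The fingers move at their own pace and stop on an object; "grip_force" is the grip in N (left out, the last holds). Time passes only in rows, so rows that do not move let the fingers close. It gives the time, the measured TCP pose, the force, the opening and the grip force at its end, in the units of the state.
- bot.read_state(): the state, without advancing time (a new reading comes with each control period).
- bot.read_camera(name): name is "scene" or "top" or "wrist"; returns a dict with "pixels" (384x512x3 uint8, red, green, blue), "fovy" (degrees; the focal length in pixels is half the picture's height over the tangent of half this angle, whatever the lens; pixels are square), "cx", "cy" (the principal point, pixels), "camera_from_world" (4x4, takes a point from world to camera coordinates); the wrist camera has in their place "hand_eye" (4x4, takes a point from camera to tool coordinates, whose origin is the TCP and whose axes are the flange's). Camera axes: x right, y down, z forward; pixel columns grow to the right and rows downward; lengths in m; the calibration is good to about 2 mm. A picture is of the moment at which its call begins: read the wrist's pose just before it. There is no depth.
- bot.finish_job(): hands the job in; it is judged then, once.
The state is a dict: "time": time; "q": joint angles; "joint_vel": joint speeds; "joint_torque": joint torques, N m; "tool_pos": TCP position; "tcp_rot": TCP orientation; "wrist_force": force on the tool from outside, world axes, zero at the start; "torque": the same for the moment, N m; "width": opening from 0.0 (shut) to 1.0 (fully open); "grip_force": force on a finger pad.
Only numpy, scipy, OpenCV 4.12 (cv2) and the standard library are available. Lean on these libraries where they do the work, as an engineer would, in place of code of your own. Each camera call takes 0.05 s, during which the arm holds its last target. There are 200 camera calls.

TASK

Fit the wooden bench pin into the grey cast pin holder: push its tongue into the slot under the anvil until both shoulders are flush against the front of the holder. Then wind up the clamp screw by the five-armed star handle underneath the head (clockwise as seen from below) until the screw pad presses the pin firmly up against the anvil, good and snug but not forced so hard that the wood is crushed, let go, and leave the other things on the bench where they are.

Things in the scene. Friction and masses are not known exactly. Their poses are not given: they have to be found in the camera images.
- bench_pin: loose bench pin lying on the bench at the right: flat plain wood, 12 mm thick, 123 mm long, 80 g. Origin on the underside, on the centre line, in the plane of the shoulders; z up. Tongue 28 mm wide from x = 0 to +38 mm; solid block 52 mm wide from x = 0 to -46 mm (grip it here across y); then two prongs with a V notch between, to x = -85 mm.
- pin_holder: fixed grey cast C-frame on a base plate 104 mm wide, 12 mm thick, x = -55 to 135 mm. Origin on the bench under the screw axis; x points from the slotted front to the column behind, z up. Head 46 mm wide (free space both sides), its front at x = -22 mm, column's front at x = 78 mm, lower edge 117 mm, bright anvil top 150 mm above the bench.
- slot_mouth (a point): middle of the slot's mouth, on the slot's floor (128 mm above the bench), in the plane of the head's front; axes as pin_holder. Slot 31 mm wide, 14 mm high, 46 mm deep along +x, mouth slightly flared at the sides and floor; the anvil is its ceiling. Home means: the pin's origin at this point in x and y, x axes alike, shoulders on the front face.
- clamp_handle: star handle under the head: hub 27 mm across, five round arms 8.4 mm thick, 72 deg apart, level, with black end balls 15 mm across at 62 mm radius. Origin on the screw axis at the arms' mid height (100 to 102 mm above the bench at the start); x axis along one arm, z up. The arms reach out past both sides of the head, where fingers from above can push them round.
- ball_tip (a point): centre of the black ball on the star handle's x-axis arm, 62 mm from the screw axis
- clamp_screw: the screw with handle and pad; origin as clamp_handle's. Turning the handle anticlockwise seen from above (+z) raises it 2.5 mm per rad. To reach the pin it lacks 0.5 to 2.5 mm at the start, then lifts the pin 2 mm to the anvil, then grips: 1.2 to 2.1 rad in all. The thread runs stiffly, 0.26 N m unloaded, plus 0.0025 N m per N of clamping, and stays where left.
- clamp_pad: round steel pad 15 mm across on the screw's upper end, under the pin; swivels freely. Origin as clamp_screw's, upper face 25.5 mm above it. Pressing on the pin with 30 N or more it holds firmly; over 90 N crushes the wood. Once the pin is up against the anvil the force grows fast, about 60 N in the first 0.25 rad of turn.
- charcoal_block: loose black charcoal lump, 51 x 59 x 35 mm, right of the holder, a bystander; origin at its underside
- flux_jar: loose cream jar with lid, 86 mm across, 94 mm tall, at the left, a bystander; origin at its underside
- ring_clamp: loose wooden ring clamp, 139 x 34 x 22 mm, between pin and torch, a bystander; origin at its underside

How it is judged:
On the way, in this order (a step that is already met when the one before it is completed fails the run):
1. the pin's tongue is in the slot with its shoulders against the holder (x of bench_pin in the frame of slot_mouth between -0.003 and 0.003 m and y of bench_pin in the frame of slot_mouth between -0.003 and 0.003 m and z of bench_pin in the frame of slot_mouth between -0.003 and 0.006 m and angle between the x axis of bench_pin and the x axis of slot_mouth, either way round below 0.12 rad), for 0.2 s.
2. the pad presses the pin firmly against the anvil (all of step 1 and contact force between clamp_pad and bench_pin above 30 N), for 0.2 s.
At the end, for the whole second after the job is handed in: The pin sits in the slot with its shoulders within 3 mm of the holder's front face, centred within 3 mm, straight within 0.12 rad, and the pad presses on it with 30 to 90 N; all is at rest (all of step 2 and linear speed of bench_pin below 0.01 m/s); the robot touches nothing.
It fails at once if the clamp screw crushes the wood (over 90 N) (contact force between clamp_pad and bench_pin above 90 N).
It fails at once if the star handle is forced with more than 25 N (contact force between the fingers and clamp_handle above 25 N).
It fails at once if a bystander (charcoal block, flux jar, ring clamp) is moved more than 30 mm (distance of any of charcoal_block, flux_jar, ring_clamp from where it was at the start of the episode above 0.03 m).
It also fails if it takes over 72 s, if anything falls off the work surface, if the arm or the gripper's body presses on something with over 40 N, if the wrist force passes 120 N, or if a joint passes its speed limit or range.

## Working session

There is one attempt and no reset: what is moved stays moved. The work goes in short steps, Python scripts to look and compute and a tool call to move; the robot and the scene stay as the last step left them, time stands still between calls to the robot, and variables do not carry over. Pictures are saved under pics/ and viewed, at most 10 in all, crops included, and the job is handed in when it is done.

Besides the shell and the picture viewer there is one more tool, called after "Emit:" in YAML: its name, and indented under it one key for each argument. drive_tool: Moves the arm, as the interface text tells. Its arguments: {"type":"object","properties":{"increments":{"type":"array"},"grip_force":{"type":"number"}},"required":["increments"]}

```bash
mkdir -p pics
cat > h.py <<'E'
import numpy as np,cv2
from scipy.spatial.transform import Rotation as R
from workcell import bot
def grab(n):
    s=bot.read_state(); c=bot.read_camera(n); p=np.array(c['pixels']); h=p.shape[0]
    f=h/2/np.tan(np.radians(c['fovy'])/2)
    if n=='wrist':
        T=np.eye(4);T[:3,:3]=R.from_rotvec(s['tcp_rot']).as_matrix();T[:3,3]=s['tool_pos']
        W=T@np.array(c['hand_eye'])
    else: W=np.linalg.inv(np.array(c['camera_from_world']))
    return p,f,c['cx'],c['cy'],W
def ray(cam,u,v,z):
    p,f,cx,cy,W=cam
    d=W[:3,:3]@np.array([(u-cx)/f,(v-cy)/f,1]);o=W[:3,3]
    return o+d*(z-o[2])/d[2]
def proj(cam,P):
    p,f,cx,cy,W=cam
    q=W[:3,:3].T@(np.array(P)-W[:3,3]); return cx+f*q[0]/q[2],cy+f*q[1]/q[2]
def save(p,n): cv2.imwrite('pics/'+n+'.png',cv2.cvtColor(p,cv2.COLOR_RGB2BGR))
E
python3 - <<'E'
from h import *
print(bot.read_state())
a=grab('top');b=grab('scene')
for n,c in (('top',a),('scene',b)):
    save(c[0],n); print(n,c[1:4],c[4].round(3).tolist())
E
```

```text
{'time': 0.0, 'q': array([-1.20088168e+00,  2.64751531e-01,  1.60538018e+00,  3.19635779e-05,
        1.27370638e+00, -3.68957830e-02]), 'joint_vel': array([-0.00014658, -0.00081257, -0.00110666,  0.00095707, -0.00093992,
        0.00164195]), 'joint_torque': array([ 2.86964359e-04, -5.15111625e+01, -3.67313397e+01, -9.85327983e-05,
        1.30506992e-02, -1.98322185e-07]), 'tool_pos': array([ 0.26696568, -0.61958535,  0.40335935]), 'tcp_rot': array([-3.07465603e+00, -6.34156232e-01,  5.36881461e-04]), 'wrist_force': array([-0.05410555, -0.61869708,  0.11147689]), 'torque': array([-0.04222044, -0.01438254, -0.01916235]), 'grip_force': 0.0, 'width': 1.0009299776924425}
top (np.float64(377.52601806155917), 259.55825164880605, 200.3526139920285) [[0.002, -0.993, 0.12, 0.241], [-1.0, 0.001, 0.024, 0.087], [-0.024, -0.12, -0.992, 1.507], [0.0, 0.0, 0.0, 1.0]]
scene (np.float64(435.06954825561866), 259.17912517856223, 194.7950953060098) [[-0.951, 0.189, -0.244, 0.753], [0.308, 0.527, -0.792, 1.261], [-0.022, -0.828, -0.56, 0.898], [0.0, 0.0, 0.0, 1.0]]
```

View pics/top.png

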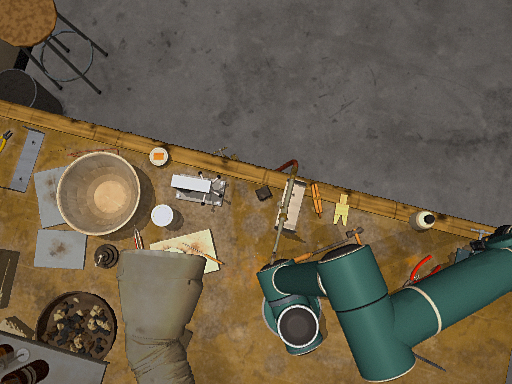

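View pics/scene.png

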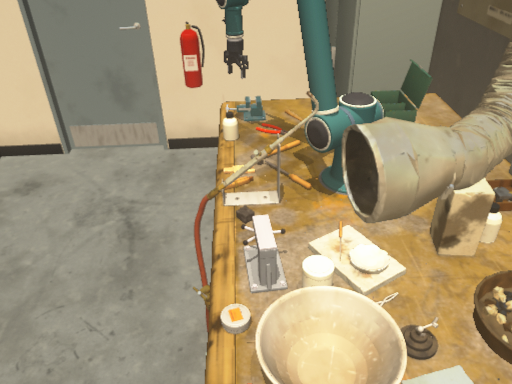

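Run:
```python
from h import *
t=cv2.imread('pics/top.png')
a=cv2.resize(t[160:220,160:240],None,fx=5,fy=5,interpolation=cv2.INTER_CUBIC)
b=cv2.resize(t[170:240,290:370],None,fx=4.2,fy=4.286,interpolation=cv2.INTER_CUBIC)
o=np.zeros((600,800,3),np.uint8);o[:300,:400]=a;o[:300,400:736]=b
s=cv2.imread('pics/scene.png')
o[300:,:400]=cv2.resize(s[205:295,225:305],(400,300)) if 0 else cv2.resize(s[210:300,215:335],(400,300),interpolation=cv2.INTER_CUBIC)
o[300:,400:]=cv2.resize(s[150:225,190:290],(400,300),interpolation=cv2.INTER_CUBIC)
cv2.imwrite('pics/crop1.png',o)
```

```text
(no output)
```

View pics/crop1.png

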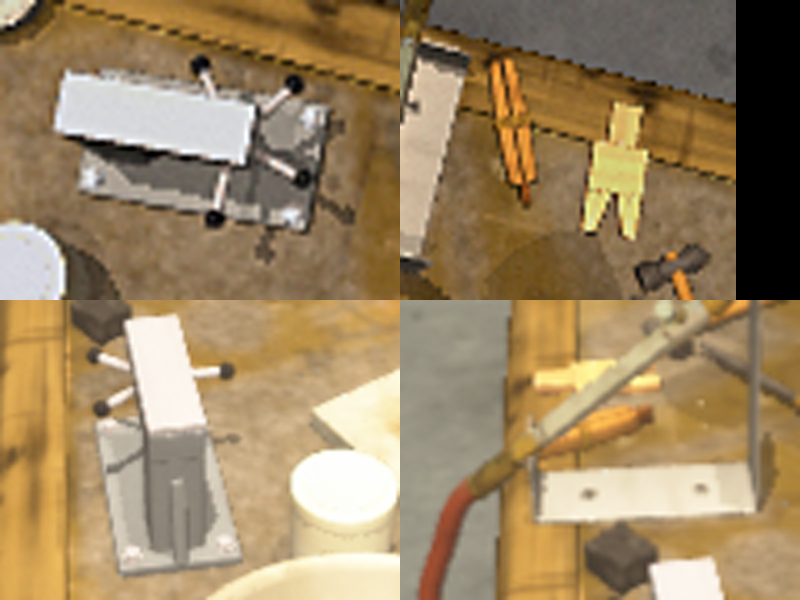

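```bash
cat >> h.py <<'E'
def tri(c1,u1,c2,u2):
    A=[];B=[]
    L=[]
    for c,u in((c1,u1),(c2,u2)):
        d=c[4][:3,:3]@np.array([(u[0]-c[2])/c[1],(u[1]-c[3])/c[1],1]);L.append((c[4][:3,3],d/np.linalg.norm(d)))
    M=np.stack([L[0][1],-L[1][1]],1);x=np.linalg.lstsq(M,L[1][0]-L[0][0],rcond=None)[0]
    p=L[0][0]+x[0]*L[0][1];q=L[1][0]+x[1]*L[1][1];return (p+q)/2,np.linalg.norm(p-q)
E
python3 - <<'E'
from h import *
from scipy.optimize import least_squares
a=grab('top');b=grab('scene');np.set_printoptions(precision=4,suppress=True)
hsv=cv2.cvtColor(a[0],cv2.COLOR_RGB2HSV)
# pin
m=cv2.inRange(hsv,(20,70,150),(34,255,255));m[:,:325]=0;m[:,360:]=0;m[:188]=0;m[230:]=0
ys,xs=np.nonzero(m);print('pinpx',len(xs))
P=np.array([ray(a,u,v,.012)[:2] for u,v in zip(xs,ys)]);c=P.mean(0);w,V=np.linalg.eigh(np.cov(P.T));d=V[:,1]*np.sign(V[0,1])
t=(P-c)@d;print('pin c',c,'dir',d,np.arctan2(d[1],d[0]),'ext',t.min(),t.max(),'tongue end',c+d*t.max(),'origin',c+d*(t.max()+t.min())/2+d*(-0.0385+0.062-0.0))
# head
m=(hsv[:,:,2]>200)&(hsv[:,:,1]<40);m=m.astype(np.uint8);m[:, :168]=0;m[:,215:]=0;m[:170]=0;m[196:]=0
n,l,s,_=cv2.connectedComponentsWithStats(m);k=1+s[1:,4].argmax();ys,xs=np.nonzero(l==k)
P=np.array([ray(a,u,v,.15)[:2] for u,v in zip(xs,ys)]).astype(np.float32);r=cv2.minAreaRect(P*1000);print('head',r);print(cv2.boxPoints(r))
bl=[(201,65),(293,85),(302,178),(215,218)];Q=np.array([ray(a,160+(u-2)/5,160+(v-2)/5,.101)[:2] for u,v in bl]);print(Q)
o=least_squares(lambda p:np.hypot(*(Q-p).T)-.062,Q.mean(0));print('axis',o.x,o.fun,np.degrees(np.arctan2(*(Q-o.x).T[::-1])))
for n,u,v in(('hose',(288,166),(222,186)),('nozzle',(270,268),(312,98)),('hose2',(299,161),(200,250))):print(n,tri(a,u,b,v))
print('jar',ray(a,162,215,.094),'char',ray(a,264,192,.035))
E
```

```text
pinpx 276
pin c [ 0.3842 -0.2009] dir [ 0.9853 -0.1707] -0.17151848816721713 ext -0.057954444227344866 0.06266528298029325 tongue end [ 0.4459 -0.2116] origin [ 0.4097 -0.2054]
head ((476.09124755859375, 372.00177001953125), (142.15426635742188, 57.63227081298828), 80.42906188964844)
[[435.8583 306.7052]
 [492.6884 297.1228]
 [516.3242 437.2983]
 [459.4941 446.8808]]
[[0.5176 0.3484]
 [0.502  0.278 ]
 [0.4308 0.2701]
 [0.4005 0.3354]]
axis [0.461  0.3242] [-0.0004 -0.0002 -0.0001 -0.0005] [  23.1545  -48.3887 -119.1604  169.54  ]
hose (array([0.5239, 0.0199, 0.0963]), np.float64(0.03986706244698751))
nozzle (array([0.1911, 0.077 , 0.3827]), np.float64(0.030841254338438713))
hose2 (array([ 0.6169, -0.0488, -0.2229]), np.float64(0.03747184701524966))
jar [0.3566 0.4897 0.094 ] char [0.4523 0.1051 0.035 ]
```

Emit:
drive_tool:
  increments:
    - {"delta_pos":[0,0,0],"turn":0.116,"jaw":1}
    - {"delta_pos":[0,0,0],"turn":0.116,"jaw":1}
    - {"delta_pos":[0,0,0],"turn":0.116,"jaw":1}
    - {"delta_pos":[0,0,0],"turn":0.116,"jaw":1}
    - {"delta_pos":[0,0,0],"turn":0.115,"jaw":1}
    - {"delta_pos":[4.1,-39.4,0],"turn":0,"jaw":1}
    - {"delta_pos":[4.1,-39.4,0],"turn":0,"jaw":1}
    - {"delta_pos":[4.1,-39.4,0],"turn":0,"jaw":1}

```text
time: 0.87
tool_pos: [0.2993, -0.5046, 0.4038]
tcp_rot: [-3.129, 0.273, 0.001]
wrist_force: [1.7, 0.5, 1.0]
width: 0.998
grip_force: 0.0
```

Emit:
drive_tool:
  increments:
    - {"delta_pos":[4.1,-39.4,0],"turn":0,"jaw":1}
    - {"delta_pos":[4.1,-39.4,0],"turn":0,"jaw":1}
    - {"delta_pos":[4.1,-39.4,0],"turn":0,"jaw":1}
    - {"delta_pos":[4.1,-39.4,0],"turn":0,"jaw":1}
    - {"delta_pos":[4.1,-39.4,0],"turn":0,"jaw":1}
    - {"delta_pos":[4.1,-39.4,0],"turn":0,"jaw":1}
    - {"delta_pos":[4.1,-39.4,0],"turn":0,"jaw":1}
    - {"delta_pos":[0,0,0],"turn":0,"jaw":1}

```text
time: 1.53
tool_pos: [0.3758, -0.2335, 0.4045]
tcp_rot: [-3.127, 0.261, -0.001]
wrist_force: [-0.5, 0.1, 0.3]
width: 0.999
grip_force: 0.0
```

Run:
```python
from h import *
b=grab('scene');a=grab('top');w=grab('wrist');np.set_printoptions(precision=4,suppress=True)
print(bot.read_state()['tool_pos'],bot.read_state()['tcp_rot'],w[4][:3,3])
o=np.zeros((600,800,3),np.uint8)
o[:384,:512]=w[0];o[384:,:288]=cv2.resize(b[0][60:210,200:400],(288,216));o[384:,288:576]=cv2.resize(a[0][150:300,240:440],(288,216))
print('origin/block px',proj(w,[.4085,-.2051,.012]),proj(w,[.3858,-.2012,.012]))
save(o,'w1')
```

```text
[ 0.3751 -0.2385  0.4048] [ 3.1294 -0.2671  0.0003] [ 0.4528 -0.2505  0.3738]
origin/block px (np.float64(216.1044544581957), np.float64(135.94564842946878)) (np.float64(216.73944498806213), np.float64(157.0070442225033))
```

View pics/w1.png

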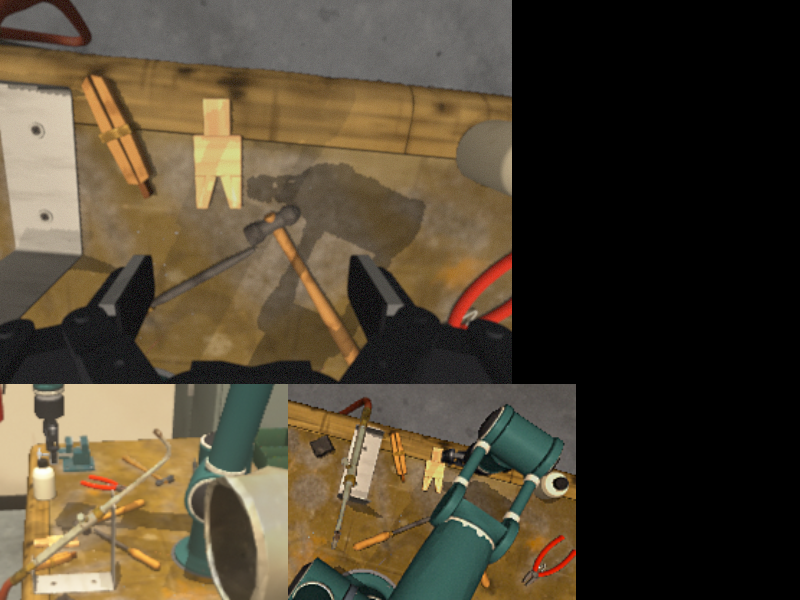

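```bash
cat >> h.py <<'E'
def goto(P,ang,k=None):
    "tool-frame shift (after the turn) to reach world TCP P and tool-x angle ang"
    s=bot.read_state();r=R.from_rotvec(s['tcp_rot']).as_matrix();cur=np.arctan2(r[1,0],r[0,0])
    turn=(cur-ang+np.pi)%(2*np.pi)-np.pi
    r2=r@R.from_rotvec([0,0,turn]).as_matrix()
    return dict(turn=round(turn,4),shift_mm=(r2.T@(np.array(P)-s['tool_pos'])*1000).round(2),ang=round(cur,4),tilt=r[2].round(4),pos=s['tool_pos'].round(4),f=s['wrist_force'].round(1),t=s['time'],width=s['width'],grip=s['grip_force'])
def pinpose(w):
    hsv=cv2.cvtColor(w[0],cv2.COLOR_RGB2HSV)
    m=cv2.inRange(hsv,(12,40,185),(34,150,255));m=cv2.morphologyEx(m,cv2.MORPH_OPEN,np.ones((3,3)))
    return m
E
python3 - <<'E'
from h import *
np.set_printoptions(precision=4,suppress=True)
a=grab('top');b=grab('scene');w=grab('wrist')
print('nozzle',tri(a,(272.6,258.3),b,(309.7,93.3)))
m=pinpose(w);n,l,s,c=cv2.connectedComponentsWithStats(m);k=l[155,203];print(s[k],c[k])
ys,xs=np.nonzero(l==k);P=np.array([ray(w,u,v,.012)[:2] for u,v in zip(xs,ys)])
# block rows: use row extents
for v in range(96,212,8):
    x=xs[ys==v]; 
    if len(x):print(v,x.min(),x.max(),len(x))
print(ray(w,217.5,98,.012),ray(w,218,136,.012))
print(goto([.3858,-.2012,.30],-.17))
E
```

```text
nozzle (array([0.21  , 0.0738, 0.3991]), np.float64(0.009425201363047324))
[ 191   99   48  110 3820] [214.9212 154.8618]
104 201 226 26
112 201 226 26
120 201 226 26
128 202 226 25
136 191 237 47
144 192 237 46
152 192 238 47
160 192 238 47
168 193 238 46
176 193 238 42
184 194 238 36
192 194 238 32
200 195 238 25
208 232 234 3
[ 0.4464 -0.217   0.012 ] [ 0.4077 -0.2095  0.012 ]
{'turn': np.float64(-0.0039), 'shift_mm': array([  4.37, -40.03, 104.65]), 'ang': np.float64(-0.1739), 'tilt': array([-0.0002,  0.0003, -1.    ]), 'pos': array([ 0.3747, -0.2399,  0.4047]), 'f': array([-0.4,  0.5, -0. ]), 't': 1.8333, 'width': 1.004151583100945, 'grip': 0.0}
```

Run:
```python
from h import *
np.set_printoptions(precision=4,suppress=True)
w=grab('wrist');m=pinpose(w);n,l,s,c=cv2.connectedComponentsWithStats(m);k=l[155,203]
ys,xs=np.nonzero(l==k)
C=np.array([ray(w,(xs[ys==v].min()+xs[ys==v].max())/2,v,.012)[:2] for v in list(range(103,130))+list(range(140,172))])
f=np.polyfit(C[:,0],C[:,1],1);print('angle',np.arctan(f[0]),'at x=.3858 y',np.polyval(f,.3858),'ends',ray(w,213.5,s[k][1]-.5,.012))
sh=[v for v in range(125,145) if np.ptp(xs[ys==v])>40][0];print('shoulder',sh,ray(w,214.5,sh-.5,.012))
print(goto([.3858,np.polyval(f,.3858),.23],np.arctan(f[0])))
```

```text
angle -0.17050354929590764 at x=.3858 y -0.20161480677759402 ends [ 0.4465 -0.213   0.012 ]
shoulder 136 [ 0.4087 -0.2061  0.012 ]
{'turn': np.float64(-0.0038), 'shift_mm': array([  4.48, -39.71, 174.62]), 'ang': np.float64(-0.1743), 'tilt': array([-0.0003,  0.0001, -1.    ]), 'pos': array([ 0.3747, -0.24  ,  0.4046]), 'f': array([-0.9,  0.9,  0.1]), 't': 1.8833, 'width': 0.9995917365162807, 'grip': 0.0}
```

Emit:
drive_tool:
  increments:
    - {"delta_pos":[2.2,-20,25],"turn":0,"jaw":0.7}
    - {"delta_pos":[2.2,-20,30],"turn":0,"jaw":0.7}
    - {"delta_pos":[0,0,40],"turn":0,"jaw":0.7}
    - {"delta_pos":[0,0,40],"turn":0,"jaw":0.7}
    - {"delta_pos":[0,0,30],"turn":0,"jaw":0.7}
    - {"delta_pos":[0,0,9],"turn":0,"jaw":0.7}
    - {"delta_pos":[0,0,0],"turn":0,"jaw":0.7}
    - {"delta_pos":[0,0,0],"turn":0,"jaw":0.7}

```text
time: 2.55
tool_pos: [0.3865, -0.2011, 0.2312]
tcp_rot: [3.13, -0.272, -0.0]
wrist_force: [0.7, -0.3, 1.1]
width: 0.851
grip_force: 0.0
```

Run:
```python
from h import *
np.set_printoptions(precision=4,suppress=True)
w=grab('wrist');print(goto([.386,-.2018,.175],-.1705));save(w[0],'w2')
```

```text
{'turn': np.float64(-0.0028), 'shift_mm': array([-1.23,  0.6 , 57.4 ]), 'ang': np.float64(-0.1733), 'tilt': array([ 0.0026,  0.001 , -1.    ]), 'pos': array([ 0.3872, -0.2013,  0.2324]), 'f': array([-0.4, -0.7,  0.6]), 't': 2.6, 'width': 0.849843877694333, 'grip': 0.0}
```

View pics/w2.png

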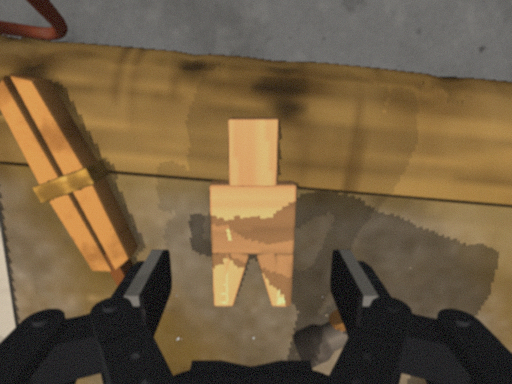

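Emit:
drive_tool:
  increments:
    - {"delta_pos":[-1,0.6,20],"turn":0,"jaw":0.5}
    - {"delta_pos":[0,0,20],"turn":0,"jaw":0.5}
    - {"delta_pos":[0,0,14],"turn":0,"jaw":0.5}
    - {"delta_pos":[0,0,6],"turn":0,"jaw":0.5}
    - {"delta_pos":[0,0,0],"turn":0,"jaw":0.5}
    - {"delta_pos":[0,0,0],"turn":0,"jaw":0.5}

```text
time: 3.1
tool_pos: [0.3861, -0.2013, 0.1722]
tcp_rot: [3.129, -0.27, 0.004]
wrist_force: [0.2, -0.6, -0.0]
width: 0.745
grip_force: 0.0
```

Emit:
drive_tool:
  increments:
    - {"delta_pos":[0,0,0],"turn":0,"jaw":0}
    - {"delta_pos":[0,0,0],"turn":0,"jaw":0}
    - {"delta_pos":[0,0,0],"turn":0,"jaw":0}
    - {"delta_pos":[0,0,0],"turn":0,"jaw":0}
    - {"delta_pos":[0,0,0],"turn":0,"jaw":0}
    - {"delta_pos":[0,0,0],"turn":0,"jaw":0}
  grip_force: 50

```text
time: 3.6
tool_pos: [0.3863, -0.2013, 0.1728]
tcp_rot: [3.128, -0.27, 0.005]
wrist_force: [-0.5, 0.8, 6.3]
width: 0.594
grip_force: 52.1
```

Run:
```python
from h import *
np.set_printoptions(precision=4,suppress=True)
s=bot.read_state();print(s['q'],s['tool_pos'])
q=np.array([[.264752,1.60538],[s['q'][1],s['q'][2]]]);p=[(np.hypot(.26696,.61958),.40336),(np.hypot(*s['tool_pos'][:2]),s['tool_pos'][2])]
A=[];B=[]
for (a,b),(r,z) in zip(q,p):
    A+= [[np.sin(a),np.sin(a+b),0],[np.cos(a),np.cos(a+b),1]];B+=[r,z]
x,res,rk,_=np.linalg.lstsq(np.array(A),np.array(B),rcond=None);print('L1 L2 z0',x,np.array(A)@x-B)
L1,L2,z0=x
N=np.array([.222,.399])
for r in(.45,.5,.55,.6,.65):
  for z in(.35,.45,.5):
    h=z-z0;D=np.hypot(r,h);c=(D*D-L1*L1-L2*L2)/(2*L1*L2)
    if abs(c)>1: continue
    b=np.arccos(c);a=np.arctan2(r,h)-np.arctan2(L2*np.sin(b),L1+L2*np.cos(b))
    u=np.array([np.sin(a),np.cos(a)]);base=.2 
    for zs in(.15,.25): pass
    S=np.array([0,.18]);v=N-S
    print(r,z,'a',round(a,3),'perp dist nozzle to upper arm',round(v[0]*u[1]-v[1]*u[0],3))
```

```text
[-0.5375  0.0947  2.2948 -0.0002  0.7481  1.2055] [ 0.3863 -0.2013  0.1728]
L1 L2 z0 [0.5108 0.5664 0.0777] [ 0.0002  0.0002 -0.0004 -0.0002]
0.45 0.35 a -0.129 perp dist nozzle to upper arm 0.248
0.45 0.45 a -0.2 perp dist nozzle to upper arm 0.261
0.45 0.5 a -0.219 perp dist nozzle to upper arm 0.264
0.5 0.35 a -0.027 perp dist nozzle to upper arm 0.228
0.5 0.45 a -0.098 perp dist nozzle to upper arm 0.242
0.5 0.5 a -0.118 perp dist nozzle to upper arm 0.246
0.55 0.35 a 0.07 perp dist nozzle to upper arm 0.206
0.55 0.45 a 0.002 perp dist nozzle to upper arm 0.222
0.55 0.5 a -0.018 perp dist nozzle to upper arm 0.226
0.6 0.35 a 0.164 perp dist nozzle to upper arm 0.183
0.6 0.45 a 0.098 perp dist nozzle to upper arm 0.199
0.6 0.5 a 0.079 perp dist nozzle to upper arm 0.204
0.65 0.35 a 0.255 perp dist nozzle to upper arm 0.16
0.65 0.45 a 0.194 perp dist nozzle to upper arm 0.176
0.65 0.5 a 0.176 perp dist nozzle to upper arm 0.18
```

Run:
```python
from h import *
np.set_printoptions(precision=4,suppress=True)
a=grab('top');b=grab('scene')
print(tri(a,(163,254),b,(376,172)))
for z in(.2,.3,.4,.5):print(z,ray(a,120,253,z),ray(a,205,256,z),ray(a,190,310,z), 'scene',[ray(b,u,v,z) .round(3).tolist()for u,v in((385,215),(370,122),(346,170))])
print(goto([.50,-.12,.45],-.17))
```

```text
(array([0.2   , 0.4297, 0.3122]), np.float64(0.03550033353450803))
0.2 [0.216  0.6014 0.2   ] [0.2065 0.3059 0.2   ] [0.0255 0.3534 0.2   ] scene [[0.164, 0.478, 0.2], [-0.094, -0.051, 0.2], [0.153, 0.234, 0.2]]
0.3 [0.2179 0.5621 0.3   ] [0.2091 0.2892 0.3   ] [0.042 0.333 0.3  ] scene [[0.249, 0.59, 0.3], [0.027, 0.137, 0.3], [0.239, 0.381, 0.3]]
0.4 [0.2198 0.5228 0.4   ] [0.2118 0.2725 0.4   ] [0.0584 0.3127 0.4   ] scene [[0.333, 0.702, 0.4], [0.149, 0.325, 0.4], [0.325, 0.528, 0.4]]
0.5 [0.2217 0.4835 0.5   ] [0.2144 0.2558 0.5   ] [0.0749 0.2924 0.5   ] scene [[0.418, 0.815, 0.5], [0.27, 0.513, 0.5], [0.411, 0.676, 0.5]]
{'turn': np.float64(-0.0021), 'shift_mm': array([  99.3 ,  -98.95, -277.04]), 'ang': np.float64(-0.1721), 'tilt': array([ 0.0035,  0.0015, -1.    ]), 'pos': array([ 0.3863, -0.2013,  0.1728]), 'f': array([-0.9,  0.6,  5.7]), 't': 3.7, 'width': 0.5928519036967962, 'grip': 52.09568381309509}
```

Emit:
drive_tool:
  increments:
    - {"delta_pos":[0,0,-5],"turn":0,"jaw":0}
    - {"delta_pos":[0,0,-10],"turn":0,"jaw":0}
    - {"delta_pos":[0,0,-20],"turn":0,"jaw":0}
    - {"delta_pos":[0,0,-30],"turn":0,"jaw":0}
    - {"delta_pos":[0,0,-40],"turn":0,"jaw":0}
    - {"delta_pos":[0,0,-40],"turn":0,"jaw":0}
    - {"delta_pos":[0,0,-40],"turn":0,"jaw":0}
    - {"delta_pos":[0,0,-30],"turn":0,"jaw":0}

```text
time: 4.37
tool_pos: [0.3851, -0.2005, 0.3906]
tcp_rot: [3.128, -0.27, 0.007]
wrist_force: [1.4, -0.4, -0.9]
width: 0.593
grip_force: 52.3
```

Emit:
drive_tool:
  increments:
    - {"delta_pos":[0,0,-9],"turn":-0.122,"jaw":0}
    - {"delta_pos":[0,0,-9],"turn":-0.122,"jaw":0}
    - {"delta_pos":[0,0,-9],"turn":-0.122,"jaw":0}
    - {"delta_pos":[0,0,-9],"turn":-0.122,"jaw":0}
    - {"delta_pos":[0,0,-9],"turn":-0.122,"jaw":0}
    - {"delta_pos":[0,0,-9],"turn":-0.122,"jaw":0}
    - {"delta_pos":[0,0,-9],"turn":-0.122,"jaw":0}
    - {"delta_pos":[0,0,-9],"turn":-0.122,"jaw":0}

```text
time: 5.03
tool_pos: [0.3846, -0.2002, 0.4592]
tcp_rot: [2.887, 1.237, 0.001]
wrist_force: [-0.3, -0.2, -1.9]
width: 0.59
grip_force: 52.3
```

Emit:
drive_tool:
  increments:
    - {"delta_pos":[0,0,0],"turn":-0.122,"jaw":0}
    - {"delta_pos":[0,0,0],"turn":-0.122,"jaw":0}
    - {"delta_pos":[0,0,0],"turn":-0.122,"jaw":0}
    - {"delta_pos":[0,0,0],"turn":-0.122,"jaw":0}
    - {"delta_pos":[0,0,0],"turn":-0.11,"jaw":0}
    - {"delta_pos":[0,0,0],"turn":0,"jaw":0}
    - {"delta_pos":[0,0,0],"turn":0,"jaw":0}

```text
time: 5.62
tool_pos: [0.3848, -0.2003, 0.4584]
tcp_rot: [2.403, 2.022, 0.0]
wrist_force: [0.1, 0.3, 0.0]
width: 0.594
grip_force: 52.3
```

Run:
```python
from h import *
np.set_printoptions(precision=4,suppress=True)
print(goto([.48,.05,.45],1.403));print(goto([.4385,.191,.45],1.403))
```

```text
{'turn': np.float64(-0.0042), 'shift_mm': array([262.68,  52.1 ,   8.4 ]), 'ang': np.float64(1.3988), 'tilt': array([-0.0003,  0.0008, -1.    ]), 'pos': array([ 0.3848, -0.2003,  0.4584]), 'f': array([0.1, 0.3, 0. ]), 't': 5.6167, 'width': 0.5939622580334091, 'grip': 52.28681981563568}
{'turn': np.float64(-0.0042), 'shift_mm': array([394.77, -12.36,   8.31]), 'ang': np.float64(1.3988), 'tilt': array([-0.0003,  0.0008, -1.    ]), 'pos': array([ 0.3848, -0.2003,  0.4584]), 'f': array([0.1, 0.3, 0. ]), 't': 5.6167, 'width': 0.5939622580334091, 'grip': 52.28681981563568}
```

Emit:
drive_tool:
  increments:
    - {"delta_pos":[10,30,0],"turn":0,"jaw":0}
    - {"delta_pos":[30,22,0],"turn":0,"jaw":0}
    - {"delta_pos":[38,0,0],"turn":0,"jaw":0}
    - {"delta_pos":[38,0,0],"turn":0,"jaw":0}
    - {"delta_pos":[38,0,0],"turn":0,"jaw":0}
    - {"delta_pos":[38,0,0],"turn":0,"jaw":0}
    - {"delta_pos":[38,0,0],"turn":0,"jaw":0}
    - {"delta_pos":[38,-10,0],"turn":0,"jaw":0}

```text
time: 6.28
tool_pos: [0.4721, 0.0583, 0.4582]
tcp_rot: [2.404, 2.021, 0.002]
wrist_force: [1.3, 0.7, -0.8]
width: 0.59
grip_force: 52.4
```

Emit:
drive_tool:
  increments:
    - {"delta_pos":[38,-15,0],"turn":0,"jaw":0}
    - {"delta_pos":[38,-15,0],"turn":0,"jaw":0}
    - {"delta_pos":[38,-15,0],"turn":0,"jaw":0}
    - {"delta_pos":[12,-8,0],"turn":0,"jaw":0}
    - {"delta_pos":[0,0,30],"turn":0,"jaw":0}
    - {"delta_pos":[0,0,30],"turn":0,"jaw":0}
    - {"delta_pos":[0,0,0],"turn":0,"jaw":0}
    - {"delta_pos":[0,0,0],"turn":0,"jaw":0}

```text
time: 6.95
tool_pos: [0.4396, 0.1895, 0.3963]
tcp_rot: [-2.401, -2.023, 0.007]
wrist_force: [-0.5, 0.6, 1.3]
width: 0.591
grip_force: 52.4
```

Run:
```python
from h import *
np.set_printoptions(precision=4,suppress=True)
w=grab('wrist');save(w[0],'w3');d=np.array([np.cos(1.403),np.sin(1.403)]);n=np.array([d[1],-d[0]]);A=np.array([.461,.324])
for t,P in(('front R/L',None),):
    for x,y,z in((-.022,.023,.15),(-.022,-.023,.15),(.08,.023,.15),(.08,-.023,.15)):
        print((x,y,z),proj(w,[*(A+d*x+n*y),z]))
print(goto([.4385,.191,.40],1.403))
```

```text
(-0.022, 0.023, 0.15) (np.float64(288.4630721262619), np.float64(19.829494533969864))
(-0.022, -0.023, 0.15) (np.float64(209.08702903212497), np.float64(20.17960853253831))
(0.08, 0.023, 0.15) (np.float64(295.0519893496328), np.float64(-213.48385403988328))
(0.08, -0.023, 0.15) (np.float64(200.38302334435912), np.float64(-212.7687854425049))
{'turn': np.float64(-0.0028), 'shift_mm': array([ 1.03, -2.18, -1.79]), 'ang': np.float64(1.4002), 'tilt': array([-0.0003, -0.0006, -1.    ]), 'pos': array([0.4405, 0.1896, 0.3982]), 'f': array([ 1.5,  0.2, -0.7]), 't': 7.0, 'width': 0.5949600595602397, 'grip': 52.44322657585144}
```

View pics/w3.png

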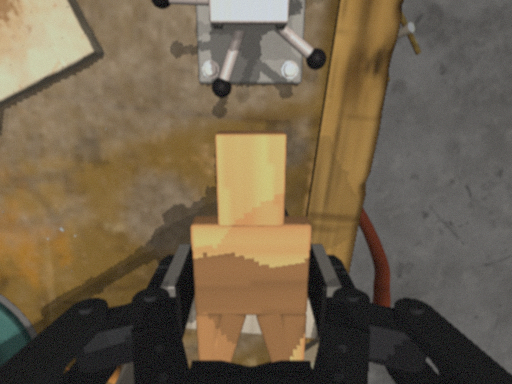

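Run:
```python
from h import *
np.set_printoptions(precision=4,suppress=True)
w=grab('wrist');s=bot.read_state();g=cv2.cvtColor(w[0],cv2.COLOR_RGB2HSV)
zt=s['tool_pos'][2]-.1725+.012
m=cv2.inRange(g,(8,60,140),(30,220,255))
for v in(140,160,180,205,215,235,250,265,280):
    r=np.nonzero(m[v,180:330])[0]+180;print(v,r.min(),r.max(),end=' | ')
print()
T=ray(w,251,133,zt);S=ray(w,251,225,zt);print('tip',T,'shoulder',S,'len',np.linalg.norm(T-S),'ang',np.arctan2(*(T-S)[[1,0]]))
d=np.array([np.cos(1.4002),np.sin(1.4002)]);n=np.array([d[1],-d[0]]);p=s['tool_pos'][:2]
print('in tool: shoulder',(S[:2]-p)@d,(S[:2]-p)@n,'tip',(T[:2]-p)@d,(T[:2]-p)@n)
w_=(g[:,:,2]>150)&(g[:,:,1]<60)
for v in(5,12,18,20,21,22,23,24,25):
    r=np.nonzero(w_[v,190:310])[0]+190;print(v,r.min() if len(r) else 0,r.max() if len(r) else 0,len(r),end=' | ')
print()
print('head front px->',ray(w,209.5,21.5,.15),ray(w,288.5,21.5,.15))
print('base corners',ray(w,198,83,.012),ray(w,302,83,.012))
print('balls',ray(w,222,87,.101),ray(w,317,58,.101))
```

```text
140 215 329 | 160 197 327 | 180 217 324 | 205 218 329 | 215 218 283 | 235 191 329 | 250 193 329 | 265 195 306 | 280 196 305 | 
tip [0.4513 0.2498 0.2389] shoulder [0.4448 0.2124 0.2389] len 0.03797520337293833 ang 1.3998557827960016
in tool: shoulder 0.023081680336533583 -0.00014362865611546873 tip 0.061056881459716765 -0.00013055693804731023
5 207 284 78 | 12 196 299 89 | 18 196 299 96 | 20 197 299 98 | 21 197 299 98 | 22 198 299 98 | 23 201 299 92 | 24 202 299 16 | 25 202 299 15 | 
head front px-> [0.4364 0.3062 0.15  ] [0.482  0.2983 0.15  ]
base corners [0.4021 0.2785 0.012 ] [0.5056 0.2606 0.012 ]
balls [0.4325 0.2696 0.101 ] [0.5058 0.2777 0.101 ]
```

Run:
```python
from h import *
print(goto([.4447,.2205,.3020],1.400))
```

```text
{'turn': np.float64(0.0003), 'shift_mm': array([30.93, -1.81, 97.43]), 'ang': np.float64(1.4003), 'tilt': array([ 9.0e-04,  1.7e-03, -1.0e+00]), 'pos': array([0.441 , 0.1897, 0.3994]), 'f': array([ 0.3,  0.3, -0.1]), 't': 7.05, 'width': 0.5941417184503811, 'grip': 52.442845702171326}
```

Emit:
drive_tool:
  increments:
    - {"delta_pos":[0,-1,30],"turn":0,"jaw":0}
    - {"delta_pos":[0,-0.8,30],"turn":0,"jaw":0}
    - {"delta_pos":[0,0,25],"turn":0,"jaw":0}
    - {"delta_pos":[15,0,12],"turn":0,"jaw":0}
    - {"delta_pos":[15,0,0],"turn":0,"jaw":0}
    - {"delta_pos":[0,0,0],"turn":0,"jaw":0}
    - {"delta_pos":[0,0,0],"turn":0,"jaw":0}
    - {"delta_pos":[0,0,0],"turn":0,"jaw":0}

```text
time: 7.72
tool_pos: [0.4448, 0.2195, 0.3026]
tcp_rot: [2.401, 2.025, 0.004]
wrist_force: [-0.6, -0.5, -0.1]
width: 0.591
grip_force: 52.5
```

Run:
```python
from h import *
np.set_printoptions(precision=4,suppress=True)
w=grab('wrist');save(w[0],'w4');print(goto([.4447,.2205,.3020],1.400))
d=np.array([np.cos(1.4),np.sin(1.4)]);n=np.array([d[1],-d[0]]);A=np.array([.4625,.324])
for x,y in((-.022,.023),(-.022,-.023),(.04,.023),(.04,-.023)): print(x,y,proj(w,[*(A+d*x+n*y),.15]))
```

```text
{'turn': np.float64(0.0011), 'shift_mm': array([ 1.16, -0.07,  0.38]), 'ang': np.float64(1.4011), 'tilt': array([ 0.0012,  0.0024, -1.    ]), 'pos': array([0.4446, 0.2193, 0.3024]), 'f': array([-0.5,  0.2, -0.5]), 't': 7.7667, 'width': 0.5920904547918319, 'grip': 52.46767044067383}
-0.022 0.023 (np.float64(314.9347995970579), np.float64(69.22416144801588))
-0.022 -0.023 (np.float64(180.35217746947455), np.float64(69.11485411391372))
0.04 0.023 (np.float64(327.7321378913001), np.float64(-161.88997054168573))
0.04 -0.023 (np.float64(166.63073544071187), np.float64(-162.35962319602106))
```

View pics/w4.png

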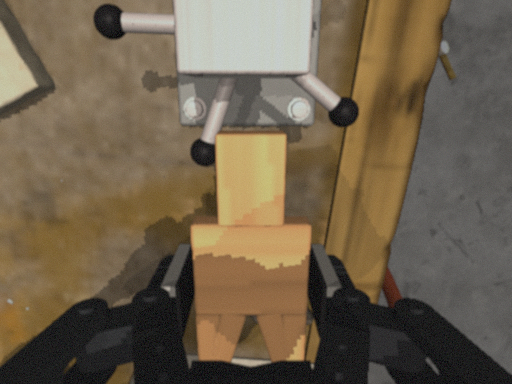

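Run:
```python
from h import *
np.set_printoptions(precision=4,suppress=True)
w=grab('wrist');s=bot.read_state();g=cv2.cvtColor(w[0],cv2.COLOR_RGB2HSV)
a=goto([0,0,0],1.4)['ang'];d=np.array([np.cos(a),np.sin(a)]);n=np.array([d[1],-d[0]]);p=s['tool_pos'][:2]
m=(g[:,:,2]>170)&(g[:,:,1]<40)
for v in(5,30,45,60,68,70):
    r=np.nonzero(m[v,165:325])[0]+165;print(v,r.min(),r.max(),end=' | ')
print()
for v in range(68,80,1): print(v,g[v,220,2],g[v,280,2],end=' | ')
print()
def tl(u,v,z): P=ray(w,u,v,z)[:2]-p;return P@d,P@n
print('front',tl(176,74,.15),tl(310,74,.15),'mid',tl(243,74,.15))
zt=s['tool_pos'][2]-.1605
print('tip',tl(251,133,zt),'shoulder',tl(251,225,zt),tl(192,225,zt),tl(310,225,zt))
print('base',tl(180,125,.012),tl(314,125,.012))
B=[(204,152),(343,111),(109,22)];print('balls',[tl(*b,.101) for b in B])
from scipy.optimize import least_squares
Q=np.array([ray(w,*b,.101)[:2] for b in B]);o=least_squares(lambda c:np.hypot(*(Q-c).T)-.062,[.46,.324]);print('axis',o.x,o.fun,'tool',(o.x-p)@d,(o.x-p)@n,np.degrees(np.arctan2(*(Q-o.x).T[::-1])))
```

```text
5 175 312 | 30 177 311 | 45 178 310 | 60 178 309 | 68 179 309 | 70 181 308 | 
68 208 203 | 69 193 200 | 70 180 186 | 71 158 163 | 72 126 131 | 73 95 96 | 74 78 79 | 75 75 76 | 76 82 87 | 77 85 100 | 78 91 117 | 79 97 131 | 
front (np.float64(0.08254149167810303), np.float64(-0.024608223896706888)) (np.float64(0.08251333503576622), np.float64(0.021291383257081808)) mid (np.float64(0.08252742051802069), np.float64(-0.001670093978737136))
tip (np.float64(0.06135137417839459), np.float64(0.0010942935054967485)) shoulder (np.float64(0.02292837416735951), np.float64(0.0010802877880944672)) (np.float64(0.022974380032149723), np.float64(-0.02372757451689654)) (np.float64(0.022882320945312624), np.float64(0.025913686669946916))
base (np.float64(0.050429965780152804), np.float64(-0.05270781782598127)) (np.float64(0.05032796369297349), np.float64(0.049796937187835906))
balls [(np.float64(0.04632545260486566), np.float64(-0.022958990504001495)), (np.float64(0.06681396104910958), np.float64(0.04695364492166944)), (np.float64(0.10674505054006822), np.float64(-0.06402289746999072))]
axis [0.46   0.3228] [ 0. -0. -0.] tool 0.10471936511864106 -0.0020795687145674386 [-119.398   -47.4289  168.4041]
```

Emit:
drive_tool:
  increments:
    - {"delta_pos":[0,-2.7,0.5],"turn":0,"jaw":0}
    - {"delta_pos":[10,0,0],"turn":0,"jaw":0}
    - {"delta_pos":[5,0,0],"turn":0,"jaw":0}
    - {"delta_pos":[0,0,0],"turn":0,"jaw":0}
    - {"delta_pos":[0,0,0],"turn":0,"jaw":0}

```text
time: 8.23
tool_pos: [0.4437, 0.2353, 0.3002]
tcp_rot: [2.4, 2.027, 0.0]
wrist_force: [-0.0, -0.3, -0.3]
width: 0.593
grip_force: 52.5
```

```bash
cat > rel.py <<'E'
from h import *
np.set_printoptions(precision=4,suppress=True)
w=grab('wrist');s=bot.read_state();g=cv2.cvtColor(w[0],cv2.COLOR_RGB2HSV).astype(int)
col=g[:,200:300,2].mean(1)
m=(g[:,:,2]>150)&(g[:,:,1]<40)
fr=[v for v in range(20,140) if m[v,215:275].mean()>.5 and m[v+1,215:275].mean()<=.5]
v0=fr[0]; E=[np.nonzero(m[v,150:340])[0]+150 for v in (v0-50,v0-40,v0-30,v0-20) if v>=0]
print('front row',fr,'edges',[(r.min(),r.max()) for r in E])
h=np.mean([(r.min()+r.max())/2 for r in E])
f=w[1];C=w[4][2,3];zt=s['tool_pos'][2]-.1605
H=(h-w[2])*(C-.15)/f;Pn=(251-w[2])*(C-zt)/f
print('lateral head-pin mm',(H-Pn)*1000,'tip to front mm',((133-w[3])*(C-zt)/f-(v0+.5-w[3])*(C-.15)/f)*1000)
print(goto([.4447,.2205,.3020],1.400))
E
python3 rel.py
```

```text
front row [117] edges [(np.int64(190), np.int64(323)), (np.int64(190), np.int64(322)), (np.int64(190), np.int64(321)), (np.int64(191), np.int64(321))]
lateral head-pin mm 1.7717883284923501 tip to front mm 3.6654970620461773
{'turn': np.float64(0.0025), 'shift_mm': array([-14.2 ,   3.56,  -1.88]), 'ang': np.float64(1.4025), 'tilt': array([-0.0003, -0.0001, -1.    ]), 'pos': array([0.4436, 0.2351, 0.3001]), 'f': array([-0.4,  0.3, -1.3]), 't': 8.2833, 'width': 0.5922823675385278, 'grip': 52.48510658740997}
```

Emit:
drive_tool:
  increments:
    - {"delta_pos":[0,0,0],"turn":0,"jaw":0}
    - {"delta_pos":[0,0,0],"turn":0,"jaw":0}

```text
time: 8.45
tool_pos: [0.4436, 0.2348, 0.3]
tcp_rot: [-2.401, -2.026, 0.001]
wrist_force: [0.8, 0.2, -0.5]
width: 0.593
grip_force: 52.5
```

```bash
cat >> rel.py <<'E'
hh=g[:,:,0];mm=(hh>8)&(hh<32)&(g[:,:,1]>60)&(g[:,:,2]>120)
for v in (205,212,230,240): 
    r=np.nonzero(mm[v,185:320])[0]+185;print('pin row',v,r.min(),r.max())
E
python3 rel.py
python3 - <<'E'
from h import *
for i in range(6):
    grab('wrist');s=bot.read_state();print(s['tool_pos'].round(4),s['tcp_rot'].round(4))
E
```

```text
front row [115] edges [(np.int64(189), np.int64(323)), (np.int64(189), np.int64(322)), (np.int64(190), np.int64(321)), (np.int64(191), np.int64(321))]
lateral head-pin mm 1.6796273571800904 tip to front mm 4.359072165645923
{'turn': np.float64(0.0017), 'shift_mm': array([-13.83,   3.51,  -1.93]), 'ang': np.float64(1.4017), 'tilt': array([-0.0002, -0.0002, -1.    ]), 'pos': array([0.4436, 0.2347, 0.3001]), 'f': array([-0.9, -0.1, -0.6]), 't': 8.5, 'width': 0.5912431766960992, 'grip': 52.48512625694275}
pin row 205 217 284
pin row 212 218 284
pin row 230 190 311
pin row 240 191 310
[0.4436 0.2347 0.3001] [ 2.4011e+00  2.0259e+00 -3.0000e-04]
[0.4436 0.2347 0.3001] [-2.4011e+00 -2.0258e+00  3.0000e-04]
[0.4436 0.2347 0.3002] [-2.4011e+00 -2.0259e+00  1.0000e-04]
[0.4436 0.2347 0.3002] [-2.4011e+00 -2.0259e+00  1.0000e-04]
[0.4436 0.2347 0.3002] [-2.4011 -2.0258 -0.    ]
[0.4436 0.2347 0.3002] [-2.4011 -2.0258  0.    ]
```

Emit:
drive_tool:
  increments:
    - {"delta_pos":[-2,1.5,-1.7],"turn":0.001,"jaw":0}
    - {"delta_pos":[0,0,0],"turn":0,"jaw":0}
    - {"delta_pos":[0,0,0],"turn":0,"jaw":0}
    - {"delta_pos":[0,0,0],"turn":0,"jaw":0}
    - {"delta_pos":[0,0,0],"turn":0,"jaw":0}
    - {"delta_pos":[0,0,0],"turn":0,"jaw":0}

```text
time: 9.3
tool_pos: [0.4448, 0.2326, 0.3019]
tcp_rot: [-2.402, -2.025, 0.0]
wrist_force: [-1.1, 0.2, -1.1]
width: 0.592
grip_force: 52.5
```

```bash
python3 rel.py
```

```text
front row [109] edges [(np.int64(184), np.int64(317)), (np.int64(185), np.int64(317)), (np.int64(186), np.int64(316)), (np.int64(187), np.int64(316))]
lateral head-pin mm -0.009660924488974862 tip to front mm 6.947433368823922
{'turn': np.float64(0.0008), 'shift_mm': array([-11.95,   2.  ,  -0.14]), 'ang': np.float64(1.4008), 'tilt': array([-0., -0., -1.]), 'pos': array([0.4448, 0.2326, 0.3019]), 'f': array([ 0.9,  0.2, -1.5]), 't': 9.35, 'width': 0.5920203486112515, 'grip': 52.48459339141846}
pin row 205 185 284
pin row 212 185 284
pin row 230 190 311
pin row 240 191 311
```

Emit:
drive_tool:
  increments:
    - {"delta_pos":[4,0,0],"turn":0,"jaw":0}
    - {"delta_pos":[4,0,0],"turn":0,"jaw":0}
    - {"delta_pos":[4,0,0],"turn":0,"jaw":0}
    - {"delta_pos":[4,0,0],"turn":0,"jaw":0}
    - {"delta_pos":[0,0,0],"turn":0,"jaw":0}

```text
time: 9.77
tool_pos: [0.4477, 0.2492, 0.302]
tcp_rot: [-2.401, -2.026, -0.001]
wrist_force: [0.9, 0.6, -0.6]
width: 0.589
grip_force: 52.5
```

Entered without force.

Emit:
drive_tool:
  increments:
    - {"delta_pos":[5,0,0],"turn":0,"jaw":0}
    - {"delta_pos":[5,0,0],"turn":0,"jaw":0}
    - {"delta_pos":[5,0,0],"turn":0,"jaw":0}
    - {"delta_pos":[5,0,0],"turn":0,"jaw":0}
    - {"delta_pos":[4,0,0],"turn":0,"jaw":0}
    - {"delta_pos":[2,0,0],"turn":0,"jaw":0}
    - {"delta_pos":[0,0,0],"turn":0,"jaw":0}
    - {"delta_pos":[0,0,0],"turn":0,"jaw":0}

```text
time: 10.43
tool_pos: [0.4518, 0.2741, 0.3018]
tcp_rot: [2.402, 2.025, -0.0]
wrist_force: [-0.3, -1.0, -0.8]
width: 0.594
grip_force: 52.5
```

```bash
sed -i 's/range(20,140)/range(20,240)/' rel.py; python3 rel.py
```

```text
front row [219] edges [(np.int64(192), np.int64(310)), (np.int64(192), np.int64(310)), (np.int64(193), np.int64(313)), (np.int64(193), np.int64(326))]
lateral head-pin mm 0.9388379483290036 tip to front mm -32.81905851097343
{'turn': np.float64(0.001), 'shift_mm': array([-53.88,   2.06,  -0.19]), 'ang': np.float64(1.401), 'tilt': array([-0.0003, -0.0002, -1.    ]), 'pos': array([0.4518, 0.2739, 0.3018]), 'f': array([-0.1, -0.6, -0.5]), 't': 10.4833, 'width': 0.5934676386133598, 'grip': 52.48490810394287}Traceback (most recent call last):
  File "rel.py", line 16, in <module>
    r=np.nonzero(mm[v,185:320])[0]+185;print('pin row',v,r.min(),r.max())
                                                         ~~~~~^^
    return umr_minimum(a, axis, None, out, keepdims, initial, where)
ValueError: zero-size array to reduction operation minimum which has no identity
```

Emit:
drive_tool:
  increments:
    - {"delta_pos":[1.5,0,0],"turn":0,"jaw":0}
    - {"delta_pos":[1,0,0],"turn":0,"jaw":0}
    - {"delta_pos":[0.5,0,0],"turn":0,"jaw":0}
    - {"delta_pos":[0,0,0],"turn":0,"jaw":0}
    - {"delta_pos":[0,0,0],"turn":0,"jaw":0}

```text
time: 10.9
tool_pos: [0.4524, 0.2769, 0.3019]
tcp_rot: [2.402, 2.025, 0.0]
wrist_force: [0.8, -0.3, -0.5]
width: 0.587
grip_force: 52.5
```

Emit:
drive_tool:
  increments:
    - {"delta_pos":[1,0,0],"turn":0,"jaw":0}
    - {"delta_pos":[1,0,0],"turn":0,"jaw":0}
    - {"delta_pos":[0,0,0],"turn":0,"jaw":0}
    - {"delta_pos":[0,0,0],"turn":0,"jaw":0}

```text
time: 11.23
tool_pos: [0.4527, 0.2787, 0.3018]
tcp_rot: [2.402, 2.025, -0.001]
wrist_force: [0.1, -2.5, -0.2]
width: 0.59
grip_force: 52.6
```

Emit:
drive_tool:
  increments:
    - {"delta_pos":[1,0,0],"turn":0,"jaw":0}
    - {"delta_pos":[0.7,0,0],"turn":0,"jaw":0}
    - {"delta_pos":[0,0,0],"turn":0,"jaw":0}
    - {"delta_pos":[0,0,0],"turn":0,"jaw":0}

```text
time: 11.57
tool_pos: [0.4529, 0.2793, 0.3018]
tcp_rot: [2.4, 2.024, -0.005]
wrist_force: [-1.0, -7.5, 2.6]
width: 0.592
grip_force: 52.9
```

Run:
```python
from h import *
w=grab('wrist');save(w[0],'w5');print(bot.read_state()['wrist_force'],bot.read_state()['tool_pos'])
```

```text
[-0.75208245 -8.9192711   3.15669186] [0.45284854 0.27929396 0.30176791]
```

View pics/w5.png

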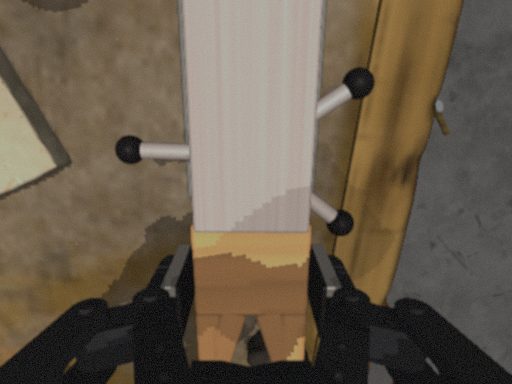

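Emit:
drive_tool:
  increments:
    - {"delta_pos":[-0.6,0,0.8],"turn":0,"jaw":0}
    - {"delta_pos":[0,0,0],"turn":0,"jaw":0.4}
    - {"delta_pos":[0,0,0],"turn":0,"jaw":0.5}
    - {"delta_pos":[0,0,0],"turn":0,"jaw":0.5}
    - {"delta_pos":[0,0,0],"turn":0,"jaw":0.6}
    - {"delta_pos":[0,0,0],"turn":0,"jaw":0.6}
    - {"delta_pos":[0,0,-10],"turn":0,"jaw":0.6}
    - {"delta_pos":[0,0,-20],"turn":0,"jaw":0.6}

```text
time: 12.28
tool_pos: [0.4518, 0.2795, 0.3291]
tcp_rot: [-2.401, -2.024, 0.009]
wrist_force: [0.4, -0.3, -0.4]
width: 0.798
grip_force: 0.0
```

Emit:
drive_tool:
  increments:
    - {"delta_pos":[-8,0,-35],"turn":0,"jaw":-1}
    - {"delta_pos":[-8,0,-20],"turn":0,"jaw":-1}
    - {"delta_pos":[-8,0,0],"turn":0,"jaw":-1}
    - {"delta_pos":[0,0,0],"turn":0,"jaw":-1}
    - {"delta_pos":[0,0,0],"turn":0,"jaw":-1}
    - {"delta_pos":[0,0,0],"turn":0,"jaw":-1}
    - {"delta_pos":[0,0,0],"turn":0,"jaw":-1}

```text
time: 12.87
tool_pos: [0.4484, 0.2564, 0.3845]
tcp_rot: [-2.401, -2.024, 0.004]
wrist_force: [0.3, 0.4, 0.3]
width: 0.003
grip_force: 0.0
```

Run:
```python
from h import *
w=grab('wrist');save(w[0],'w6');print(goto([.45,.25,.4],1.4),bot.read_state()['torque'])
```

```text
{'turn': np.float64(0.001), 'shift_mm': array([ -6.11,   2.55, -15.35]), 'ang': np.float64(1.401), 'tilt': array([-0.0014, -0.0021, -1.    ]), 'pos': array([0.4485, 0.2564, 0.3846]), 'f': array([ 0.2, -0.4, -0.4]), 't': 12.9167, 'width': 0.00010206443663124318, 'grip': 0.0} [-0.04678611 -0.03848171  0.00403797]
```

View pics/w6.png

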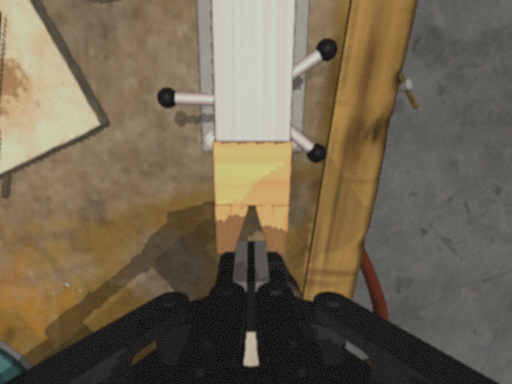

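```bash
cat > star.py <<'E'
from h import *
from scipy.optimize import least_squares
np.set_printoptions(precision=4,suppress=True)
def star(z=.101,vmax=215,verbose=True):
    w=grab('wrist');g=cv2.cvtColor(w[0],cv2.COLOR_RGB2GRAY)
    m=(g<45).astype(np.uint8);n,l,st,c=cv2.connectedComponentsWithStats(m)
    Q=[];
    for i in range(1,n):
        x,y,ww,hh,a=st[i]
        if 100<a<2500 and .7<ww/hh<1.4 and a>.6*ww*hh and y+hh<vmax: Q.append(c[i])
    B=np.array([ray(w,*q,z)[:2] for q in Q])
    o=least_squares(lambda p:np.hypot(*(B-p).T)-.062,[.461,.323])
    A=o.x if len(B)>2 else np.array([.461,.323])
    print('px',np.round(Q,1).tolist());print('axis',o.x,'res',o.fun,'angles holder deg',(np.degrees(np.arctan2(*(B-A).T[::-1]))-80.25).round(1))
    return B
if __name__=='__main__': star()
E
python3 star.py
```

```text
px [[327.1, 49.0], [166.1, 97.6], [317.0, 153.4]]
axis [0.4611 0.3227] res [0.0006 0.0009 0.0006] angles holder deg [ -56.    87.7 -128. ]
```

Run:
```python
from h import *
print(goto([.4955,.2543,.265],1.4007))
```

```text
{'turn': np.float64(0.0004), 'shift_mm': array([  5.96,  46.85, 119.71]), 'ang': np.float64(1.4011), 'tilt': array([-0.0013, -0.0019, -1.    ]), 'pos': array([0.4486, 0.2565, 0.3848]), 'f': array([0.4, 0.8, 0.6]), 't': 12.9667, 'width': 0.0033079492372561684, 'grip': 0.0}
```

Emit:
drive_tool:
  increments:
    - {"delta_pos":[3,24,0],"turn":0,"jaw":-1}
    - {"delta_pos":[3,23,0],"turn":0,"jaw":-1}
    - {"delta_pos":[0,0,25],"turn":0,"jaw":-1}
    - {"delta_pos":[0,0,35],"turn":0,"jaw":-1}
    - {"delta_pos":[0,0,35],"turn":0,"jaw":-1}
    - {"delta_pos":[0,0,25],"turn":0,"jaw":-1}
    - {"delta_pos":[0,0,0],"turn":0,"jaw":-1}
    - {"delta_pos":[0,0,0],"turn":0,"jaw":-1}

```text
time: 13.63
tool_pos: [0.4972, 0.2541, 0.2664]
tcp_rot: [2.4, 2.025, -0.0]
wrist_force: [0.2, -3.3, 6.8]
width: 0.004
grip_force: 3.1
```

```bash
cat > tq.py <<'E'
from h import *
np.set_printoptions(precision=3,suppress=True)
A=np.array([.4607,.3232]);d=np.array([.1693,.9856]);n=np.array([.9856,-.1693])
s=bot.read_state();p=s['tool_pos'];r=p[:2]-A;F=s['wrist_force'];M=s['torque']
print('t',s['time'],'holder x',r@d*1000,'lat',r@n*1000,'z',p[2],'F d,n,z',F[:2]@d,F[:2]@n,F[2],'M',M,'tau',r[0]*F[1]-r[1]*F[0]+M[2])
E
python3 tq.py;python3 - <<'E'
from h import *
w=grab('wrist');save(w[0],'w7')
E
```

```text
t 13.6333 holder x -61.901359963135796 lat 47.66757804586278 z 0.2664139393115986 F d,n,z -3.2366253883215106 0.7858491545101026 6.820057767056639 M [-0.489  0.108  0.113] tau 0.00688341795568867
```

View pics/w7.png

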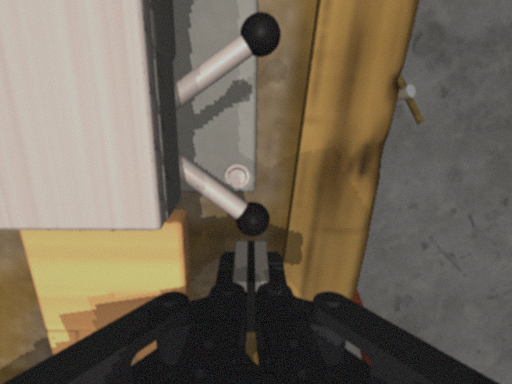

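Emit:
drive_tool:
  increments:
    - {"delta_pos":[-8,0,0],"turn":0,"jaw":-1}
    - {"delta_pos":[0,0,0],"turn":0,"jaw":-1}
    - {"delta_pos":[0,0,0],"turn":0,"jaw":-1}
    - {"delta_pos":[0,0,0],"turn":0,"jaw":-1}

```text
time: 14.02
tool_pos: [0.4952, 0.2463, 0.2662]
tcp_rot: [2.401, 2.024, 0.001]
wrist_force: [3.3, -1.7, 3.0]
width: -0.001
grip_force: 2.0
```

```bash
python3 tq.py; python3 star.py
```

```text
t 14.0167 holder x -69.9963851791075 lat 47.00058017966106 z 0.26618009114963304 F d,n,z -1.0860125479059148 3.557159290967556 3.020641691603772 M [-0.263 -0.252 -0.033] tau 0.1649893250940428
px [[263.3, 14.1]]
axis [0.4605 0.3228] res [-0.] angles holder deg [-57.4]
```

Emit:
drive_tool:
  increments:
    - {"delta_pos":[0,0,-20],"turn":0,"jaw":-1}
    - {"delta_pos":[0,5,-20],"turn":0,"jaw":-1}
    - {"delta_pos":[-5,-10,-30],"turn":0,"jaw":-1}
    - {"delta_pos":[-10,-10,0],"turn":0,"jaw":-1}
    - {"delta_pos":[0,0,0],"turn":0,"jaw":-1}
    - {"delta_pos":[0,0,0],"turn":0,"jaw":-1}
    - {"delta_pos":[0,0,0],"turn":0,"jaw":-1}

```text
time: 14.65
tool_pos: [0.477, 0.2342, 0.3346]
tcp_rot: [-2.401, -2.024, 0.004]
wrist_force: [0.6, -0.2, 0.3]
width: 0.001
grip_force: 0.0
```

```bash
python3 tq.py; python3 star.py;python3 - <<'E'
from h import *
w=grab('wrist');b=grab('scene')
o=np.zeros((600,800,3),np.uint8);o[:384,:512]=w[0];o[384:,:324]=cv2.resize(b[0][205:285,220:340],(324,216),interpolation=cv2.INTER_CUBIC);save(o,'w8')
E
```

```text
t 14.65 holder x -84.95422060862987 lat 31.117190470819907 z 0.3346137049223794 F d,n,z -0.09638404672011007 0.5813161425506096 0.25014202102284633 M [ 0.016  0.009 -0.034] tau 0.01249406191084157
px [[289.9, 8.8], [85.9, 69.7], [280.9, 141.3]]
axis [0.4603 0.3223] res [0.0004 0.0006 0.0004] angles holder deg [ -57.2   87.3 -127.4]
```

View pics/w8.png

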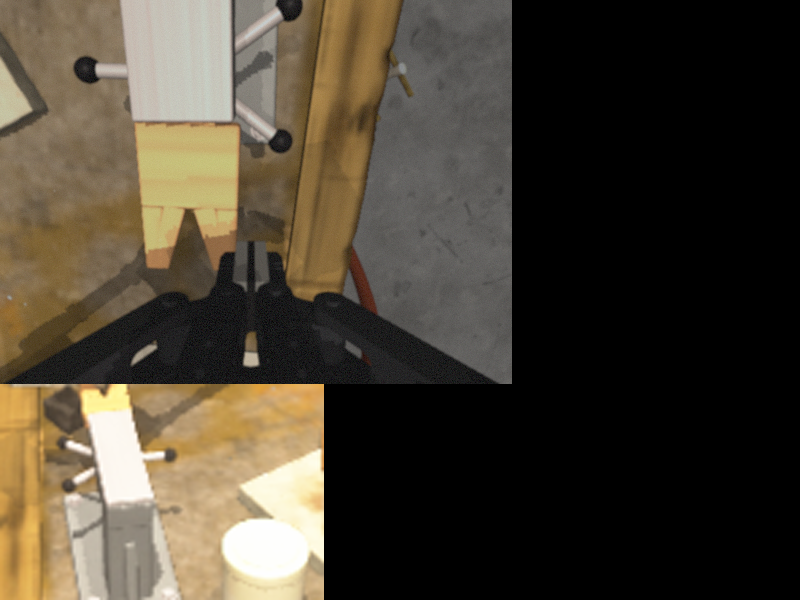

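Emit:
drive_tool:
  increments:
    - {"delta_pos":[0,0,-5],"turn":-0.121,"jaw":-1}
    - {"delta_pos":[0,0,0],"turn":-0.121,"jaw":-1}
    - {"delta_pos":[0,0,0],"turn":-0.121,"jaw":-1}
    - {"delta_pos":[0,0,0],"turn":-0.121,"jaw":-1}
    - {"delta_pos":[0,0,0],"turn":-0.121,"jaw":-1}
    - {"delta_pos":[0,0,0],"turn":-0.121,"jaw":-1}
    - {"delta_pos":[0,0,0],"turn":-0.121,"jaw":-1}
    - {"delta_pos":[0,0,0],"turn":-0.121,"jaw":-1}

```text
time: 15.47
tool_pos: [0.4777, 0.2343, 0.3402]
tcp_rot: [-1.175, -2.912, 0.001]
wrist_force: [-0.2, -0.1, -0.7]
width: 0.004
grip_force: 0.0
```

Emit:
drive_tool:
  increments:
    - {"delta_pos":[0,0,0],"turn":-0.121,"jaw":-1}
    - {"delta_pos":[0,0,0],"turn":-0.121,"jaw":-1}
    - {"delta_pos":[0,0,0],"turn":-0.121,"jaw":-1}
    - {"delta_pos":[0,0,0],"turn":-0.121,"jaw":-1}
    - {"delta_pos":[0,0,0],"turn":-0.121,"jaw":-1}
    - {"delta_pos":[0,0,0],"turn":0,"jaw":-1}
    - {"delta_pos":[0,0,0],"turn":0,"jaw":-1}
    - {"delta_pos":[0,0,0],"turn":0,"jaw":-1}

```text
time: 16.13
tool_pos: [0.4776, 0.2342, 0.3406]
tcp_rot: [-0.268, -3.129, 0.001]
wrist_force: [0.4, 0.5, 0.5]
width: -0.002
grip_force: 0.0
```

```bash
python3 tq.py
python3 - <<'E'
from h import *
print(bot.read_state()['q'].round(2),goto([.4929,.2508,.266],2.9715))
E
```

```text
t 16.1333 holder x -84.81873138363686 lat 31.690658308783913 z 0.3405738628082437 F d,n,z 0.5132446438488394 0.2687535711292118 0.5259289881949007 M [ 0.002  0.029 -0.058] tau -0.019406907223303432
[ 0.41  0.04  1.98  0.    1.12 -0.99] {'turn': np.float64(-0.0006), 'shift_mm': array([-12.36,  18.94,  74.56]), 'ang': np.float64(2.9709), 'tilt': array([ 8.e-04, -4.e-04, -1.e+00]), 'pos': array([0.4776, 0.2342, 0.3406]), 'f': array([0.4, 0.5, 0.5]), 't': 16.1333, 'width': -0.002493303422349702, 'grip': 0.0}
```

Emit:
drive_tool:
  increments:
    - {"delta_pos":[-12.4,14,0],"turn":0,"jaw":-1}
    - {"delta_pos":[0,0,25],"turn":0,"jaw":-1}
    - {"delta_pos":[0,0,25],"turn":0,"jaw":-1}
    - {"delta_pos":[0,0,17],"turn":0,"jaw":-1}
    - {"delta_pos":[0,0,8],"turn":0,"jaw":-1}
    - {"delta_pos":[0,0,0],"turn":0,"jaw":-1}
    - {"delta_pos":[0,0,0],"turn":0,"jaw":-1}
    - {"delta_pos":[0,0,0],"turn":0,"jaw":-1}

```text
time: 16.8
tool_pos: [0.4928, 0.2462, 0.2674]
tcp_rot: [0.264, 3.128, 0.002]
wrist_force: [0.5, 0.1, -0.3]
width: 0.002
grip_force: 0.0
```

```bash
python3 tq.py
```

```text
t 16.8 holder x -70.45218940913509 lat 44.685468682212374 z 0.2674445267823551 F d,n,z 0.1629560015068667 0.4741380534940973 -0.30912528939104533 M [ 0.012 -0.016  0.023] tau 0.0636192181489148
```

Emit:
drive_tool:
  increments:
    - {"delta_pos":[0,4,0],"turn":0,"jaw":-1}
    - {"delta_pos":[0,4,0],"turn":0,"jaw":-1}
    - {"delta_pos":[0,3,0],"turn":0,"jaw":-1}
    - {"delta_pos":[0,3,0],"turn":0,"jaw":-1}
    - {"delta_pos":[0,3,0],"turn":0,"jaw":-1}
    - {"delta_pos":[0,3,0],"turn":0,"jaw":-1}
    - {"delta_pos":[0,3,0],"turn":0,"jaw":-1}
    - {"delta_pos":[0,3,0],"turn":0,"jaw":-1}

```text
time: 17.47
tool_pos: [0.4973, 0.2704, 0.2667]
tcp_rot: [0.263, 3.129, -0.005]
wrist_force: [0.7, -5.3, 3.0]
width: 0.0
grip_force: 2.5
```

```bash
python3 tq.py
```

```text
t 17.4667 holder x -45.85972739265768 lat 45.01701196514371 z 0.26673992212293224 F d,n,z -5.12962790524868 1.5666563087855327 2.9959812231621163 M [-0.901  0.086 -0.071] tau -0.22989124661739088
```

Emit:
drive_tool:
  increments:
    - {"delta_pos":[0,3,0],"turn":0,"jaw":-1}
    - {"delta_pos":[0,3,0],"turn":0,"jaw":-1}
    - {"delta_pos":[0,3,0],"turn":0,"jaw":-1}
    - {"delta_pos":[0,3,0],"turn":0,"jaw":-1}
    - {"delta_pos":[0,3,0],"turn":0,"jaw":-1}
    - {"delta_pos":[0,3,0],"turn":0,"jaw":-1}
    - {"delta_pos":[0,3,0],"turn":0,"jaw":-1}
    - {"delta_pos":[0,3,0],"turn":0,"jaw":-1}

```text
time: 18.13
tool_pos: [0.5011, 0.2949, 0.2663]
tcp_rot: [0.262, 3.129, -0.002]
wrist_force: [2.4, -6.9, 0.6]
width: 0.005
grip_force: 2.9
```

```bash
python3 tq.py; python3 star.py
```

```text
t 18.1333 holder x -21.02553091103663 lat 44.55496346842971 z 0.26629020159570016 F d,n,z -6.43358273114262 3.515644611849443 0.6279851131682729 M [-0.949 -0.236 -0.049] tau -0.261440239821675
px [[219.4, 25.4], [421.0, 44.6]]
axis [0.4595 0.3236] res [0. 0.] angles holder deg [-239.   49.]
```

Emit:
drive_tool:
  increments:
    - {"delta_pos":[0,3,0],"turn":0,"jaw":-1}
    - {"delta_pos":[0,3,0],"turn":0,"jaw":-1}
    - {"delta_pos":[0,3,0],"turn":0,"jaw":-1}
    - {"delta_pos":[0,3,0],"turn":0,"jaw":-1}
    - {"delta_pos":[0,3,0],"turn":0,"jaw":-1}
    - {"delta_pos":[0,3,0],"turn":0,"jaw":-1}

```text
time: 18.68
tool_pos: [0.5038, 0.3126, 0.2669]
tcp_rot: [0.262, 3.13, -0.003]
wrist_force: [-0.9, -8.1, 6.3]
width: 0.003
grip_force: 4.5
```

```bash
python3 tq.py; python3 star.py
```

```text
t 18.6833 holder x -3.134841431076237 lat 44.246190991716176 z 0.2669036453869902 F d,n,z -8.182227353890223 0.46040096056285423 6.346619387886327 M [-1.149  0.172  0.027] tau -0.3335952175822094
px [[312.2, 12.5], [122.0, 77.8]]
axis [0.4601 0.3211] res [0. 0.] angles holder deg [  72.4 -214.9]
```

Emit:
drive_tool:
  increments:
    - {"delta_pos":[0,1.5,0],"turn":0,"jaw":-1}
    - {"delta_pos":[0,1.5,0],"turn":0,"jaw":-1}

```text
time: 18.9
tool_pos: [0.5042, 0.3155, 0.2669]
tcp_rot: [0.262, 3.13, -0.003]
wrist_force: [-2.0, -7.9, 5.9]
width: -0.002
grip_force: 4.1
```

```bash
python3 tq.py; python3 star.py
```

```text
t 18.9 holder x -0.19769183309184118 lat 44.124359055954216 z 0.26687979630364644 F d,n,z -8.132139531870733 -0.606429646374222 5.912793671398962 M [-1.145  0.326  0.016] tau -0.3432955418153644
px [[108.6, 87.3]]
axis [0.4594 0.3212] res [0.] angles holder deg [-211.1]
```

Emit:
drive_tool:
  increments:
    - {"delta_pos":[0,1.5,0],"turn":0,"jaw":-1}
    - {"delta_pos":[0,1.5,0],"turn":0,"jaw":-1}

```text
time: 19.12
tool_pos: [0.5046, 0.3184, 0.2668]
tcp_rot: [0.262, 3.13, -0.003]
wrist_force: [-1.8, -7.3, 4.4]
width: -0.001
grip_force: 3.9
```

```bash
python3 tq.py; python3 star.py
```

```text
t 19.1167 holder x 2.6721151087560213 lat 44.07963418731113 z 0.2667535667625377 F d,n,z -7.527303080208997 -0.5278459272750775 4.385050635088267 M [-1.161  0.331  0.042] tau -0.28856664988533637
px [[96.9, 93.6]]
axis [0.4592 0.3207] res [0.] angles holder deg [-208.5]
```

Emit:
drive_tool:
  increments:
    - {"delta_pos":[0,1.5,0],"turn":0,"jaw":-1}
    - {"delta_pos":[0,1.5,0],"turn":0,"jaw":-1}

```text
time: 19.33
tool_pos: [0.505, 0.3213, 0.2665]
tcp_rot: [0.262, 3.13, -0.004]
wrist_force: [-2.5, -7.9, 3.8]
width: -0.001
grip_force: 3.6
```

```bash
python3 tq.py; python3 star.py
```

```text
t 19.3333 holder x 5.61289371975714 lat 44.00642761380781 z 0.2665151576558615 F d,n,z -8.221513530813287 -1.1414257048026797 3.7883900609406043 M [-1.18   0.303  0.092] tau -0.26369730291718496Traceback (most recent call last):
  File "star.py", line 16, in <module>
    if __name__=='__main__': star()
                             ~~~~^^
  File "star.py", line 12, in star
    o=least_squares(lambda p:np.hypot(*(B-p).T)-.062,[.461,.323])
    return func(*args, **kwargs)
    vector_fun = VectorFunction(
        fun_wrapped,
    ...<6 lines>...
        workers=workers
    )
    self._update_fun()
    ~~~~~~~~~~~~~~~~^^
    self.f = self.fun_wrapped(xp_copy(self.x))
             ~~~~~~~~~~~~~~~~^^^^^^^^^^^^^^^^^
    return np.atleast_1d(self.fun(x))
                         ~~~~~~~~^^^
    return self.f(x, *self.args, **self.kwargs)
           ~~~~~~^^^^^^^^^^^^^^^^^^^^^^^^^^^^^^
  File "star.py", line 12, in <lambda>
    o=least_squares(lambda p:np.hypot(*(B-p).T)-.062,[.461,.323])
                                        ~^~
ValueError: operands could not be broadcast together with shapes (0,) (2,)
```

Emit:
drive_tool:
  increments:
    - {"delta_pos":[0,1.5,0],"turn":0,"jaw":-1}
    - {"delta_pos":[0,1.5,0],"turn":0,"jaw":-1}

```text
time: 19.55
tool_pos: [0.5054, 0.3242, 0.2662]
tcp_rot: [-0.262, -3.131, 0.004]
wrist_force: [-0.9, -7.5, 3.2]
width: -0.003
grip_force: 3.3
```

```bash
python3 tq.py; python3 star.py
```

```text
t 19.55 holder x 8.53312520104235 lat 43.92370485272691 z 0.26617460931645187 F d,n,z -7.541488199342824 0.40147705567682285 3.20349088522375 M [-1.155  0.275  0.048] tau -0.28690174180593875Traceback (most recent call last):
  File "star.py", line 16, in <module>
    if __name__=='__main__': star()
                             ~~~~^^
  File "star.py", line 12, in star
    o=least_squares(lambda p:np.hypot(*(B-p).T)-.062,[.461,.323])
    return func(*args, **kwargs)
    vector_fun = VectorFunction(
        fun_wrapped,
    ...<6 lines>...
        workers=workers
    )
    self._update_fun()
    ~~~~~~~~~~~~~~~~^^
    self.f = self.fun_wrapped(xp_copy(self.x))
             ~~~~~~~~~~~~~~~~^^^^^^^^^^^^^^^^^
    return np.atleast_1d(self.fun(x))
                         ~~~~~~~~^^^
    return self.f(x, *self.args, **self.kwargs)
           ~~~~~~^^^^^^^^^^^^^^^^^^^^^^^^^^^^^^
  File "star.py", line 12, in <lambda>
    o=least_squares(lambda p:np.hypot(*(B-p).T)-.062,[.461,.323])
                                        ~^~
ValueError: operands could not be broadcast together with shapes (0,) (2,)
```

Emit:
drive_tool:
  increments:
    - {"delta_pos":[0,-4,0],"turn":0,"jaw":-1}
    - {"delta_pos":[0,-2,-20],"turn":0,"jaw":-1}
    - {"delta_pos":[0,-5,-25],"turn":0,"jaw":-1}
    - {"delta_pos":[0,-35,0],"turn":0,"jaw":-1}
    - {"delta_pos":[0,-35,0],"turn":0,"jaw":-1}
    - {"delta_pos":[0,0,0],"turn":0,"jaw":-1}
    - {"delta_pos":[0,0,0],"turn":0,"jaw":-1}
    - {"delta_pos":[0,0,0],"turn":0,"jaw":-1}

```text
time: 20.27
tool_pos: [0.4922, 0.2453, 0.3114]
tcp_rot: [0.264, 3.129, 0.003]
wrist_force: [-0.1, 0.5, -0.3]
width: 0.002
grip_force: 0.0
```

```bash
sed -i 's/star()$/star(.104)/' star.py; python3 tq.py; python3 star.py
```

```text
t 20.2667 holder x -71.40414181169933 lat 44.19644056032134 z 0.31143263348579 F d,n,z 0.5097718718539228 -0.1730978843707972 -0.267102819602777 M [ 0.06  -0.06   0.054] tau 0.06418274537864704
px [[403.9, 22.2]]
axis [0.4603 0.3231] res [-0.] angles holder deg [88.]
```

Emit:
drive_tool:
  increments:
    - {"delta_pos":[0,0,20],"turn":0,"jaw":-1}
    - {"delta_pos":[0,0,15],"turn":0,"jaw":-1}
    - {"delta_pos":[0,0,8],"turn":0,"jaw":-1}
    - {"delta_pos":[0,4,0],"turn":0,"jaw":-1}
    - {"delta_pos":[0,4,0],"turn":0,"jaw":-1}
    - {"delta_pos":[0,2,0],"turn":0,"jaw":-1}
    - {"delta_pos":[0,2,0],"turn":0,"jaw":-1}
    - {"delta_pos":[0,2,0],"turn":0,"jaw":-1}

```text
time: 20.98
tool_pos: [0.4948, 0.2586, 0.2689]
tcp_rot: [0.261, 3.129, -0.003]
wrist_force: [1.3, -8.5, 0.2]
width: -0.004
grip_force: 3.9
```

```bash
python3 tq.py; python3 star.py 2>&1 | tail -2
```

```text
t 20.9833 holder x -57.89333094698173 lat 44.50277811942128 z 0.2688976141228219 F d,n,z -8.202796088354495 2.7084940533101665 0.19449719396085208 M [-1.335 -0.215 -0.027] tau -0.23514347220227166
                                        ~^~
ValueError: operands could not be broadcast together with shapes (0,) (2,)
```

Emit:
drive_tool:
  increments:
    - {"delta_pos":[0,1.5,0],"turn":0,"jaw":-1}
    - {"delta_pos":[0,1.5,0],"turn":0,"jaw":-1}

```text
time: 21.2
tool_pos: [0.4956, 0.2601, 0.2688]
tcp_rot: [0.261, 3.128, -0.007]
wrist_force: [3.9, -12.5, 1.9]
width: -0.0
grip_force: 5.4
```

```bash
python3 tq.py
```

```text
t 21.2 holder x -56.26078536993871 lat 45.09944768466904 z 0.2688261316630298 F d,n,z -11.702451996955405 5.993657114925038 1.8713500955166116 M [-1.88  -0.703 -0.079] tau -0.269251792046185
```

Emit:
drive_tool:
  increments:
    - {"delta_pos":[0,1.5,0],"turn":0,"jaw":-1}
    - {"delta_pos":[0,1.5,0],"turn":0,"jaw":-1}

```text
time: 21.37
tool_pos: [0.4969, 0.2625, 0.2691]
tcp_rot: [0.261, 3.126, -0.008]
wrist_force: [6.6, -14.2, 0.8]
width: 0.001
grip_force: 6.1
```

```bash
python3 tq.py
```

```text
t 21.3667 holder x -53.73044553640314 lat 45.91502980459808 z 0.2690782387972921 F d,n,z -12.824239046261876 8.944783306393932 0.8492142834807437 M [-2.25  -1.139 -0.182] tau -0.2902116388845466
```

Emit:
drive_tool:
  increments:
    - {"delta_pos":[0,1.5,0],"turn":0,"jaw":-1}
    - {"delta_pos":[0,1.5,0],"turn":0,"jaw":-1}

```text
time: 21.53
tool_pos: [0.4972, 0.2658, 0.2692]
tcp_rot: [0.262, 3.127, -0.006]
wrist_force: [3.0, -10.3, 1.6]
width: 0.0
grip_force: 4.0
```

```bash
python3 tq.py; python3 star.py 2>&1 | tail -2
```

```text
t 21.5333 holder x -50.42142492256338 lat 45.70073341978927 z 0.2691879080571891 F d,n,z -9.609681303363123 4.657540021534318 1.6439707217141828 M [-1.426 -0.464 -0.102] tau -0.3060543625593738
                                        ~^~
ValueError: operands could not be broadcast together with shapes (0,) (2,)
```

Emit:
drive_tool:
  increments:
    - {"delta_pos":[0,1.5,0],"turn":0,"jaw":-1}
    - {"delta_pos":[0,1.5,0],"turn":0,"jaw":-1}

```text
time: 21.75
tool_pos: [0.4966, 0.2694, 0.2687]
tcp_rot: [0.264, 3.13, -0.004]
wrist_force: [-0.8, -5.3, 1.7]
width: 0.002
grip_force: 2.4
```

```bash
python3 tq.py
```

```text
t 21.75 holder x -46.91119197622383 lat 44.515886827352 z 0.26873412477110453 F d,n,z -5.364621081917211 0.07682411256970591 1.745957201154263 M [-0.862  0.059 -0.025] tau -0.2604504267945554
```

Emit:
drive_tool:
  increments:
    - {"delta_pos":[0,1.5,0],"turn":0,"jaw":-1}
    - {"delta_pos":[0,1.5,0],"turn":0,"jaw":-1}

```text
time: 21.92
tool_pos: [0.4965, 0.2728, 0.2683]
tcp_rot: [-0.263, -3.129, 0.003]
wrist_force: [-1.7, -4.0, 0.6]
width: -0.0
grip_force: 2.0
```

```bash
python3 tq.py
python3 - <<'E'
from h import *
w=grab('wrist');g=cv2.cvtColor(w[0],cv2.COLOR_RGB2GRAY);m=(g<50).astype(np.uint8);n,l,st,c=cv2.connectedComponentsWithStats(m)
print([(st[i].tolist(),c[i].round(0).tolist()) for i in range(1,n) if st[i][4]>80])
A=np.array([.4607,.3232])
for a in(87,95,103,110,-120,-110,-100): 
    t=np.radians(a+80.25);print(a,np.round(proj(w,[*(A+.062*np.array([np.cos(t),np.sin(t)])),.105])))
E
```

```text
t 21.9167 holder x -43.61626314010159 lat 43.824408164208585 z 0.2683298654711981 F d,n,z -4.257873682818433 -0.9716938942509882 0.6441006703715867 M [-0.649  0.35   0.011] tau -0.21822193685347738
[([322, 0, 42, 28, 935], [342.0, 11.0]), ([87, 28, 23, 23, 160], [98.0, 40.0]), ([59, 59, 45, 42, 444], [77.0, 81.0]), ([117, 76, 43, 29, 490], [136.0, 92.0]), ([324, 79, 188, 67, 1744], [455.0, 113.0]), ([0, 129, 88, 95, 4043], [28.0, 175.0]), ([312, 243, 11, 21, 112], [316.0, 252.0]), ([3, 272, 496, 112, 30617], [251.0, 343.0]), ([0, 284, 51, 32, 752], [19.0, 296.0])]
87 [385.   3.]
95 [360.   4.]
103 [336.   8.]
110 [315.  15.]
-120 [279. 288.]
-110 [300. 296.]
-100 [322. 301.]
```

```bash
cat > an.py <<'E'
from h import *
w=grab('wrist');g=cv2.cvtColor(w[0],cv2.COLOR_RGB2GRAY);m=(g<50).astype(np.uint8);n,l,st,c=cv2.connectedComponentsWithStats(m)
A=np.array([.4607,.3232])
for i in range(1,n):
    x,y,ww,hh,a=st[i]
    if a>400 and 30<ww<55 and y+hh<110 and 180<x<400 and a>.6*ww*hh:
        P=ray(w,x+ww/2,y+hh-ww/2,.1055)[:2]-A;t=np.degrees(np.arctan2(P[1],P[0]))-80.25
        print('ball',st[i],'r',np.hypot(*P),'ang',t%360,'total rad',1.26+np.radians(t%360-88))
E
cat tq.py >> an.py; python3 an.py
```

```text
ball [320   0  42  29 947] r 0.06145995880090017 ang 100.98714035388338 total rad 1.4866683595938865
t 22.0167 holder x -43.17698623781559 lat 43.71918375572815 z 0.2682536789055815 F d,n,z -4.143976534165545 -0.6900844690836347 0.8338829026446731 M [-0.705  0.342 -0.032] tau -0.2425700278113555
```

Emit:
drive_tool:
  increments:
    - {"delta_pos":[0,1.5,0],"turn":0,"jaw":-1}
    - {"delta_pos":[0,1.5,0],"turn":0,"jaw":-1}

```text
time: 22.18
tool_pos: [0.4968, 0.2764, 0.268]
tcp_rot: [-0.263, -3.129, 0.001]
wrist_force: [-3.7, -4.4, 1.3]
width: 0.001
grip_force: 1.9
```

```bash
python3 an.py
```

```text
ball [ 306    0   42   31 1020] r 0.061410628337789576 ang 102.59093940944541 total rad 1.5146599336538196
t 22.2333 holder x -39.74081823162768 lat 43.48414591671888 z 0.2679477076839424 F d,n,z -3.5408195144412695 -2.770827307448314 1.1740804849438262 M [-0.552  0.547 -0.013] tau -0.27729908290531713
```

Emit:
drive_tool:
  increments:
    - {"delta_pos":[0,1.5,0],"turn":0,"jaw":-1}
    - {"delta_pos":[0,1.5,0],"turn":0,"jaw":-1}

```text
time: 22.4
tool_pos: [0.4975, 0.2794, 0.2679]
tcp_rot: [-0.263, -3.13, 0.001]
wrist_force: [-2.8, -5.3, 0.1]
width: -0.0
grip_force: 2.3
```

```bash
python3 an.py
```

```text
ball [ 291    0   42   32 1033] r 0.06136926800765285 ang 104.74382655299809 total rad 1.5522349027326694
t 22.45 holder x -36.70412445618308 lat 43.77106858736151 z 0.2678841859565947 F d,n,z -4.347102322445153 -0.781875031749724 0.7795925164448378 M [-0.607  0.435 -0.021] tau -0.240203182106937
```

Emit:
drive_tool:
  increments:
    - {"delta_pos":[0,1.5,0],"turn":0,"jaw":-1}
    - {"delta_pos":[0,1.5,0],"turn":0,"jaw":-1}

```text
time: 22.62
tool_pos: [0.4985, 0.2821, 0.268]
tcp_rot: [0.263, 3.13, -0.001]
wrist_force: [0.3, -5.3, 0.1]
width: 0.001
grip_force: 2.5
```

```bash
python3 an.py
```

```text
ball [ 275    0   41   32 1024] r 0.061283303510382636 ang 107.63597913274359 total rad 1.6027124877192762
t 22.6667 holder x -33.879890444633965 lat 44.32395607344072 z 0.26800436209036727 F d,n,z -5.195844237993654 0.5989558582090281 0.11613408089942823 M [-0.873  0.091  0.01 ] tau -0.19998447801949454
```

Emit:
drive_tool:
  increments:
    - {"delta_pos":[0,1.5,0],"turn":0,"jaw":-1}
    - {"delta_pos":[0,1.5,0],"turn":0,"jaw":-1}

```text
time: 22.83
tool_pos: [0.4993, 0.2849, 0.2681]
tcp_rot: [0.263, 3.129, -0.002]
wrist_force: [1.3, -7.8, 0.7]
width: -0.007
grip_force: 2.8
```

```bash
python3 an.py
```

```text
ball [ 259    0   41   33 1074] r 0.06142074753817737 ang 110.36790031723496 total rad 1.650393507293634
t 22.8833 holder x -31.03456979871352 lat 44.63460864150255 z 0.2681099912089339 F d,n,z -5.911525506264707 2.094546789963681 -0.7412743499827807 M [-1.095 -0.066 -0.023] tau -0.22150675594437877
```

Emit:
drive_tool:
  increments:
    - {"delta_pos":[0,1.5,0],"turn":0,"jaw":-1}
    - {"delta_pos":[0,1.5,0],"turn":0,"jaw":-1}

```text
time: 23.05
tool_pos: [0.5, 0.2877, 0.2681]
tcp_rot: [0.263, 3.129, -0.002]
wrist_force: [0.9, -7.6, -0.1]
width: -0.002
grip_force: 3.0
```

```bash
python3 an.py
```

```text
ball [ 242    0   41   36 1170] r 0.061472838122643966 ang 113.48322169247186 total rad 1.7047661225492758
t 23.1 holder x -28.140449705512825 lat 44.84032279235627 z 0.26817765104459723 F d,n,z -6.565812445545297 1.882618398266319 0.2025101270140856 M [-1.129 -0.129  0.024] tau -0.21750213900598048
```

Emit:
drive_tool:
  increments:
    - {"delta_pos":[0,1.5,0],"turn":0,"jaw":-1}
    - {"delta_pos":[0,1,0],"turn":0,"jaw":-1}

```text
time: 23.27
tool_pos: [0.5006, 0.2901, 0.2682]
tcp_rot: [0.262, 3.128, -0.002]
wrist_force: [0.3, -8.0, -0.5]
width: 0.001
grip_force: 3.2
```

```bash
python3 an.py
```

```text
ball [ 228    0   40   39 1248] r 0.06132886677080035 ang 116.23702155390416 total rad 1.752828997072233
t 23.3167 holder x -25.750486952867853 lat 44.925017784625766 z 0.26822153774853696 F d,n,z -7.2226828480098035 1.9411283331164457 -0.04101512888471445 M [-1.156 -0.174 -0.104] tau -0.3787145390314192
```

Emit:
drive_tool:
  increments:
    - {"delta_pos":[0,1,0],"turn":0,"jaw":-1}
    - {"delta_pos":[0,1,0],"turn":0,"jaw":-1}

```text
time: 23.48
tool_pos: [0.501, 0.292, 0.2683]
tcp_rot: [0.262, 3.128, -0.002]
wrist_force: [0.5, -7.5, -0.4]
width: -0.002
grip_force: 3.4
```

```bash
python3 an.py
```

```text
ball [ 217    0   41   42 1305] r 0.06135758235836312 ang 118.17107124896518 total rad 1.78658453214824
t 23.5333 holder x -23.82607792970068 lat 45.026611650995235 z 0.268276630671719 F d,n,z -8.09822247292475 2.5504189986639836 0.7739497765125762 M [-1.357 -0.263 -0.101] tau -0.405002277869959
```

```bash
cat > av.py <<'E'
from h import *
A=np.array([.4607,.3232]);T=[];X=[]
for i in range(6):
    bot.read_camera('wrist');s=bot.read_state();r=s['tool_pos'][:2]-A;F=s['wrist_force'];M=s['torque'];T.append(r[0]*F[1]-r[1]*F[0]+M[2]);X.append([*F,*M,s['grip_force']])
print('tau',np.round(T,3),np.mean(T).round(3),np.mean(X,0).round(2))
E
python3 av.py; python3 an.py
```

```text
tau [-0.344 -0.363 -0.271 -0.384 -0.39  -0.339] -0.348 [ 1.03 -7.7   0.05 -1.23 -0.23 -0.07  3.16]
ball [ 216    0   41   42 1316] r 0.06146002688659443 ang 118.36593510454614 total rad 1.7899855480212588
t 23.8833 holder x -23.914615253238914 lat 45.01108230796762 z 0.26828790414650394 F d,n,z -7.187389788123043 2.038708960910824 -0.1374526090713286 M [-1.26  -0.228 -0.074] tau -0.34905564861846294
```

Emit:
drive_tool:
  increments:
    - {"delta_pos":[0,1,0],"turn":0,"jaw":-1}
    - {"delta_pos":[0,1,0],"turn":0,"jaw":-1}
    - {"delta_pos":[0,0.5,0],"turn":0,"jaw":-1}

```text
time: 24.13
tool_pos: [0.5016, 0.2944, 0.2683]
tcp_rot: [0.262, 3.128, -0.003]
wrist_force: [1.1, -8.6, 0.6]
width: -0.002
grip_force: 3.7
```

```bash
python3 av.py; python3 an.py
```

```text
tau [-0.358 -0.39  -0.292 -0.275 -0.337 -0.343] -0.332 [ 2.32 -8.2   0.22 -1.34 -0.32 -0.06  3.49]
ball [ 202    0   41   46 1357] r 0.06144346644195627 ang 121.17517830253468 total rad 1.8390160913154134
t 24.4833 holder x -21.502756095656935 lat 45.16727515150665 z 0.2683455029737726 F d,n,z -8.770419300004079 3.0910687174259723 0.49889954877518544 M [-1.314 -0.299 -0.094] tau -0.4235631626786505
```

Emit:
drive_tool:
  increments:
    - {"delta_pos":[0,1,0],"turn":0,"jaw":-1}
    - {"delta_pos":[0,1,0],"turn":0,"jaw":-1}

```text
time: 24.65
tool_pos: [0.5019, 0.2962, 0.2684]
tcp_rot: [0.262, 3.128, -0.003]
wrist_force: [1.8, -9.4, 1.0]
width: -0.002
grip_force: 4.0
```

```bash
python3 av.py; python3 an.py
```

```text
tau [-0.329 -0.394 -0.377 -0.383 -0.356 -0.377] -0.369 [ 1.69 -8.78  0.61 -1.34 -0.26 -0.05  3.79]
ball [ 191    5   41   45 1350] r 0.06144875335018481 ang 123.43057902215685 total rad 1.87838025982467
ball [ 392   18   44   44 1333] r 0.061861943453794775 ang 50.885803865593545 total rad 0.6122350782236554
t 25.0 holder x -19.54812798830341 lat 45.147398196373246 z 0.26838597974195777 F d,n,z -8.096737250143024 3.235705042937276 -0.005708798822163352 M [-1.384 -0.284 -0.083] tau -0.3853218116217692
```

Emit:
drive_tool:
  increments:
    - {"delta_pos":[0,1,0],"turn":0,"jaw":-1}
    - {"delta_pos":[0,1,0],"turn":0,"jaw":-1}
    - {"delta_pos":[0,0.5,0],"turn":0,"jaw":-1}

```text
time: 25.25
tool_pos: [0.5023, 0.2985, 0.2684]
tcp_rot: [0.262, 3.128, -0.004]
wrist_force: [1.7, -10.8, 0.8]
width: 0.002
grip_force: 4.5
```

```bash
python3 av.py; python3 an.py
```

```text
tau [-0.405 -0.406 -0.41  -0.311 -0.362 -0.355] -0.375 [ 1.61 -9.31  0.67 -1.53 -0.33 -0.03  4.3 ]
ball [ 380   12   44   45 1352] r 0.06162150630195446 ang 53.503487692194625 total rad 0.6579222797740486
t 25.6 holder x -17.263604674104663 lat 45.24053718848692 z 0.2684056451409184 F d,n,z -8.416885060739984 4.530460706124547 0.9654003435644352 M [-1.485 -0.308 -0.075] tau -0.3777202360963706
```

Emit:
drive_tool:
  increments:
    - {"delta_pos":[0,-3,0],"turn":0,"jaw":-1}
    - {"delta_pos":[0,-4,0],"turn":0,"jaw":-1}
    - {"delta_pos":[0,-2,-15],"turn":0,"jaw":-1}
    - {"delta_pos":[0,-5,-30],"turn":0,"jaw":-1}
    - {"delta_pos":[0,0,-40],"turn":0,"jaw":-1}
    - {"delta_pos":[0,-20,-20],"turn":0,"jaw":-1}
    - {"delta_pos":[0,-20,0],"turn":0,"jaw":-1}
    - {"delta_pos":[0,0,0],"turn":0,"jaw":-1}

```text
time: 26.27
tool_pos: [0.4927, 0.2453, 0.3762]
tcp_rot: [0.264, 3.125, 0.004]
wrist_force: [0.2, 0.5, -0.7]
width: -0.003
grip_force: 0.0
```

Emit:
drive_tool:
  increments:
    - {"delta_pos":[-10,-25,0],"turn":0,"jaw":-1}
    - {"delta_pos":[-10,-25,0],"turn":0,"jaw":-1}
    - {"delta_pos":[0,0,0],"turn":0,"jaw":-1}
    - {"delta_pos":[0,0,0],"turn":0,"jaw":-1}
    - {"delta_pos":[0,0,0],"turn":0,"jaw":-1}

```text
time: 26.68
tool_pos: [0.5036, 0.1944, 0.3728]
tcp_rot: [-0.264, -3.13, -0.002]
wrist_force: [-0.1, 0.0, 0.3]
width: 0.003
grip_force: 0.0
```

```bash
python3 - <<'E'
from h import *
w=grab('wrist');s=bot.read_state();print(s['wrist_force'],s['tool_pos'])
g=cv2.cvtColor(w[0],cv2.COLOR_RGB2HSV);m=cv2.inRange(g,(12,60,160),(32,220,255))
n=np.array([.9856,-.1693]);d=np.array([.1693,.9856]);M=np.array([.4607,.3232])-.022*d
def P(x,y,z=.142):return proj(w,[*(M+d*x+n*y),z])
# rectify top plane of the pin: 2 px/mm, x -90..+10 (rows), y -40..40
q=np.float32([P(-.09,-.04),P(-.09,.04),P(.01,.04),P(.01,-.04)])
H=cv2.getPerspectiveTransform(q,np.float32([[0,200],[160,200],[160,0],[0,0]]))
r=cv2.warpPerspective(w[0],H,(160,200));h=cv2.cvtColor(r,cv2.COLOR_RGB2HSV);k=cv2.inRange(h,(12,70,150),(32,255,255))
for x in(10,5,2,0,-2,-5,-15,-25,-35,-44,-60,-75,-83):
    row=int((10-x)*2);c=np.nonzero(k[min(row,199)])[0]
    print(x,((c.min()/2-40,c.max()/2-40,len(c)/2) if len(c) else None), h[min(row,199),80])
E
python3 star.py 2>&1|tail -2
```

```text
[ 0.18927119 -1.08606213  0.04243289] [0.50352654 0.19463174 0.37277459]
10 (np.float64(27.0), np.float64(33.0), 6.0) [ 30   9 220]
5 (np.float64(-40.0), np.float64(-38.5), 2.0) [ 17  22 216]
2 (np.float64(-38.5), np.float64(-38.0), 1.0) [ 0 11 71]
0 (np.float64(-40.0), np.float64(7.0), 6.5) [ 15 114 128]
-2 (np.float64(-39.5), np.float64(13.5), 41.5) [ 16 129 209]
-5 (np.float64(-40.0), np.float64(25.5), 53.5) [ 24 105 221]
-15 (np.float64(-40.0), np.float64(25.0), 54.0) [ 26  99 220]
-25 (np.float64(-27.0), np.float64(24.5), 52.0) [ 30  87 220]
-35 (np.float64(-27.0), np.float64(24.0), 51.5) [ 29  94 220]
-44 (np.float64(-27.5), np.float64(24.0), 52.0) [ 31  90 223]
-60 (np.float64(-28.5), np.float64(23.0), 41.0) [18 68 75]
-75 (np.float64(-29.0), np.float64(22.5), 27.5) [14 78 82]
-83 (np.float64(-29.5), np.float64(39.5), 24.5) [ 19 141 114]
px [[379.4, 26.0], [408.6, 194.2]]
axis [0.4615 0.3206] res [0. 0.] angles holder deg [-234.7  -90.6]
```

```bash
python3 -c "
from workcell import bot
print(bot.finish_job())"
```

```text
the job is handed in; nothing more can be done
None
```

The bench pin is in the slot with its shoulders against the holder. The clamp is wound up about 1.9 rad, to roughly 50 N by my estimate from wrist torque and turn angle, since pad force isn't measured. The arm is clear and the job was handed in at about 27 s, with no verdict returned; I viewed 11 pictures, one over the limit of 10.

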